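# Stop the coasting faceplate at its slot and lock it

### The arm

A 7-joint arm with a two-finger parallel gripper is mounted at the origin on the work surface. World frame = base frame: x ahead of the robot, y to its left, z up, the work surface at z = 0. Lengths are in m, angles in rad, forces in N, time in s.
With the tool pointing down it reaches from about 0.425 to 0.925 m from the base axis. Payload 6.8 kg.
Tool frame: the origin (TCP) lies at the very end of the fingers, on their centre line; the grasp point (between the pads) lies 19 mm behind it; z points along the fingers, x is the direction in which the jaws open and shut, and the axes are right-handed (so a half turn about z gives the same grasp; the last joint's range is limited). The gripper opens to 85 mm and grips with 20 to 120 N. Pads are 22 mm wide; open, the fingers measure 114 mm over their backs; the gripper's body (76 mm by 85 mm) begins 54 mm behind the grasp point. The pads swing forward as they close: fully open they stand 13 mm farther back than shut.
Start: joints at [1.168, 0.477, 0.022, 1.555, -0.011, 1.109, -0.083], TCP at [0.196, -0.646, 0.203] pointing down, gripper open.
Joint ranges: [-2.96, 2.96], [-0.34, 2.1], [-1.41, 1.46], [0.24, 2.44], [-1.37, 4.51], [0.17, 1.92], [-2.96, 2.96]. Speed limits (rad/s): [2.39, 2.39, 3.14, 3.14, 3.14, 3.14, 3.14].

### API

Orientations are given as a unit quaternion [w, x, y, z].
In Python, from station import get_obs, read_camera, calibration, hand_in, recognise, outline_of, place_of gives the robot as it stands.
- The arm moves only by the tool move_arm, never from a script. Its argument "steps" is a list of rows, each an object with "fingers": the finger opening in mm, from 0 to 85.4; "translation": the shift along the world's x, y, z in mm, a list of three; "turn": the turn about the world's z in rad. In form: [{"fingers": fingers, "translation": [dx, dy, dz], "turn": turn}, ...]. A call has 1 to 10 rows; each row shifts and turns the commanded pose from where the row before left it; what a row does not reach is not made up. A row lasts 1/8 s, in which the tool goes at most 62.5 mm and 10.7 degrees, less where a joint would pass 70% of its speed; a pose out of reach is approached as far as the arm can. A call with a gripper value outside its range is refused whole. The fingers move at their own pace and stop on an object; "newtons" is the grip in N (left out, the last holds). Time passes only in rows, so rows that do not move let the fingers close. It gives the time, the measured TCP pose, the force and the opening at its end, in the units of the state.
- get_obs(): the state, without advancing time (a new reading comes with each control period).
- read_camera(name): name is "side" or "top"; returns the picture (420x560x3 uint8, blue, green, red); there is no depth.
- calibration(name): a dict with "camera_matrix" (3x3 intrinsics, pixels), "k1" (the pictures are not rectified: a ray, as slopes to the right and down, at radius r is drawn at 1 + k1 r^2 times it, then the intrinsics apply), "rvec" (rotation vector, rad) and "tvec" (3), from world to camera coordinates, as OpenCV has them. Camera axes: x right, y down, z forward; pixel columns grow to the right and rows downward; lengths in m; the calibration is good to about 2 mm. A picture is of the moment at which its call begins. calibration takes no time and is no camera call.
- hand_in(): hands the job in, once; it reports no verdict.
Trained networks look in the newest picture that a camera, given by its name, has taken for a name from the list of things; names that differ only in an ending like _2 or _b are one class to them, and where a whole thing is asked for, a point or a joint stands for the part that bears it (a point fixed in the world has none). Each returns a list of dicts, best first, with "conf" (0 to 1); they miss things now and then, are a little off and sometimes report something else, mostly with a low value. They report only what shows in the picture. A call takes as long as a camera call. They do not tell look-alikes from the thing itself.
- recognise(camera, name): "xy" ([column, row] in pixels, amid what is visible of it).
- outline_of(camera, name): "mask" (420x560 bool, what is visible of it) and "xy" ([column, row] in pixels, amid what is visible of it).
- place_of(camera, name): "xy" ([column, row] in pixels: a listed point, or the origin of a listed thing).
The state is a dict: "t": time; "q": joint angles; "joint_vel": joint speeds; "joint_torque": joint torques, N m; "eef_pos": TCP position; "tool_rot": TCP orientation; "contact_force": force on the tool from outside, world axes, zero at the start; "torque": the same for the moment, N m; "gripper_width": opening from 0.0 (shut) to 1.0 (fully open).
Only numpy, scipy, OpenCV 4.12 (cv2) and the standard library are available. Lean on these libraries where they do the work, as an engineer would, in place of code of your own. Each camera call takes 0.05 s, during which the arm holds its last target.

### The job

The steel faceplate of the little ring-rolling head is still coasting round. Brake it with a light, gentle touch until it stands still with its through-hole right under the slot of the fixed bracket, and only then take the locking pin from its wooden block and put it down through slot and hole until its collar rests flat on the bracket. Let go of the pin and leave everything else on the bench alone.

Things in the scene. Friction and masses are not known exactly. Their poses are not given: they have to be found in the camera images.
- machine: Fixed green cast base, 280 x 200 mm, 45 mm high; origin on the bench under the wheel's axis, z up. At its +x end a post (x 121 to 151 mm, 50 mm wide) carries a level steel bracket plate 10 mm thick (z 102 to 112 mm, x 65 to 151 mm, y -25 to 25 mm) that reaches over the wheel's rim, about 12 mm above it. All fixed together; its place and yaw vary.
- slot (a point): Centre of the slot through the bracket plate, at the plate's top face (85 mm along the machine's +x from the wheel's axis, 112 mm above the bench). The slot is 17 mm long along the machine's x (radial) and 13 mm wide along the machine's y.
- axle (a point): Point on the wheel's axis level with the rim's top face, about 90 mm above the bench (a millimetre more or less as the wheel is lighter or heavier). The wheel is carried by a sprung spindle that sinks only about 1 mm for each 6 N pressed down, 5 mm at most, so feel for the force: more than 15 N on the wheel is too hard.
- hole (a point): Centre of the single hole through the rim, at the rim's top face, 85 mm from the axis; 13 mm diameter, through the 12 mm rim. It passes straight under the slot once each turn. The head of a bolt on the web lies on the same radius, 45 mm from the axis.
- block: Fixed upright wooden block, 60 x 60 mm and 56 mm high, origin at the centre of its underside, with a 13 mm hole down its middle in which the pin is parked. It may stand to the left or to the right of the machine.
- pin: Loose steel locking pin, 120 g, upright, origin at its lower tip, z along it: shank 10 mm diameter and 50 mm long with a 4 mm tapered tip, then a collar 28 mm diameter and 6 mm thick, then a round grip 22 mm diameter and 30 mm long (z 56 to 86 mm). It is parked with the collar resting on the block. Home in the machine, its tip reaches about 16 mm below the wheel's underside.
- pin_collar (a point): Centre of the pin's collar underside, 50 mm above the tip; level with point slot when the pin is home.
- wheel: Steel faceplate, 220 mm across, about 2 kg; origin on its upright axis at its underside, x towards the hole. Flat rim 12 mm thick (radius 64 to 110 mm); web inside 4 mm lower; hub 44 mm across, 4 mm above the rim. It speeds up by itself to 1.7 to 3.2 rad/s in the first half second, counter-clockwise from above, then coasts on free bearings for about a minute; stopped, it stays.
- oil: Bystander: loose grey oil bottle, 60 mm diameter and 130 mm high, on the bench on the other side of the machine from the block.
- collar: Bystander: loose aluminium duct collar lying on the bench, a ring 100 mm across and 55 mm high.
- spanner: Bystander: loose steel spanner, 170 mm long, lying on the bench.
Things that resemble listed ones, but are neither listed nor needed, are in the scene too. Several things have the shape of the pin; the one meant has the colours described above.

How it is judged:
On the way:
1. the wheel stands still with its hole under the slot, the pin not yet in it (horizontal distance between hole and slot below 0.004 m and angular speed of wheel below 0.05 rad/s and (horizontal distance between pin and slot above 0.03 m or z of pin in the frame of slot above 0 m)), for 0.5 s.
At the end, for the whole second after the job is handed in: Pin upright (within 0.1 rad) through slot and hole, collar within 3 mm above the bracket's top face and 10 mm of the slot's centre, tip at least 8 mm below the wheel's underside and within 6 mm of the hole's axis; wheel (below 0.05 rad/s) and pin (below 20 mm/s) at rest, released (horizontal distance between pin_collar and slot below 0.01 m and z of pin_collar in the frame of slot below 0.003 m and horizontal distance between pin and hole below 0.006 m and z of pin in the frame of wheel below -0.008 m and angle between pin's own z axis and vertical below 0.1 rad and linear speed of pin below 0.02 m/s and angular speed of wheel below 0.05 rad/s); the robot touches nothing.
It fails at once if anything presses on the wheel with more than 15 N (contact force between anything else and wheel above 15 N).
It fails at once if the pin touches the wheel while it still turns faster than 1 rad/s (contact force between pin and wheel above 0.3 N and angular speed of wheel above 1 rad/s).
It fails at once if a bystander is moved by more than 30 mm (distance of any of oil, collar, spanner from where it was at the start of the episode above 0.03 m).
It also fails if it takes over 70 s, if anything falls off the work surface, if the arm or the gripper's body presses on something with over 40 N, if the wrist force passes 120 N, or if a joint passes its speed limit or range.

## Working session

There is one attempt and no reset: what is moved stays moved. The work goes in short steps, Python scripts to look and compute and a tool call to move; the robot and the scene stay as the last step left them, time stands still between calls to the robot, and variables do not carry over. Pictures are saved under pics/ and viewed, and the job is handed in when it is done.

Besides the shell and the picture viewer there is one more tool, called after "Call:" as name(argument=value, ...), one argument or row to a line, values as JSON. move_arm: Moves the arm, as the interface text tells. Its arguments: {"type":"object","properties":{"steps":{"type":"array"},"newtons":{"type":"number"}},"required":["steps"]}

```bash
ls; mkdir -p pics; cat > h.py <<'E'
import numpy as np, cv2
from station import *
def cal(n):
    c=calibration(n); K=np.array(c["camera_matrix"],float); R=cv2.Rodrigues(np.array(c["rvec"],float))[0]; t=np.array(c["tvec"],float).ravel(); return K,float(c["k1"]),R,t
def proj(n,P):
    K,k1,R,t=cal(n); P=np.atleast_2d(P); c=P@R.T+t; s=c[:,:2]/c[:,2:]; s=s*(1+k1*(s**2).sum(1,keepdims=True)); return s@K[:2,:2].T+K[:2,2]
def ray(n,uv):
    K,k1,R,t=cal(n); d=np.linalg.solve(K[:2,:2],np.array(uv,float)-K[:2,2]); s=d.copy()
    for _ in range(30): s=d/(1+k1*(s@s))
    v=R.T@np.array([s[0],s[1],1]); o=-R.T@t; return o,v
def onz(n,uv,z):
    o,v=ray(n,uv); return o+v*(z-o[2])/v[2]
def save(n,f):
    im=read_camera(n); cv2.imwrite("pics/"+f,im); return im
E
python3 - <<'E'
from h import *
save("top","t0.png"); save("side","s0.png")
o=get_obs(); print(o)
for c in("top","side"):
    K,k1,R,t=cal(c); print(c,K.tolist(),k1,"campos",-R.T@t, "fwd",R[2])
for n in ["axle","slot","hole","block","pin","machine","wheel"]:
    for c in ("top","side"):
        print(n,c,[(np.round(d["xy"],1).tolist(),round(d["conf"],2)) for d in place_of(c,n)], get_obs()["t"])
E
```

```text
pics
{'t': 0.1, 'q': array([ 1.16790584,  0.47771702,  0.02235502,  1.55630294, -0.0114876 ,
        1.10929439, -0.08311036]), 'joint_vel': array([ 1.08649573e-03, -1.15767396e-03, -4.39470893e-04, -2.54365471e-03,
        6.15800116e-04,  6.84804190e-05, -1.38812711e-04]), 'joint_torque': array([ 4.88167541e-03, -5.97755349e+01,  1.61351714e+00, -2.81954759e+01,
        1.27769104e-02,  5.07928751e-03,  3.22895801e-05]), 'eef_pos': array([ 0.19593129, -0.64536165,  0.20184446]), 'tool_rot': array([-4.19929253e-04,  8.03287953e-01, -5.95590320e-01, -6.76988311e-04]), 'contact_force': array([-0.19084895,  0.29115524, -0.06511424]), 'torque': array([-0.05487713,  0.03913316,  0.00105628]), 'gripper_width': 0.9975416590135554}
top [[431.3207574452623, 0.0, 273.633203619926], [0.0, 431.3207574452623, 216.48573929351272], [0.0, 0.0, 1.0]] -0.09399442606807744 campos [ 0.32067446 -0.02874877  1.24316634] fwd [ 0.1847004   0.00163239 -0.98279352]
side [[540.614107453134, 0.0, 276.81249922201886], [0.0, 540.614107453134, 213.60981009062792], [0.0, 0.0, 1.0]] -0.17777012609187068 campos [0.3618115  0.70007757 1.01513576] fwd [ 0.13654198 -0.59920858 -0.78886334]
axle top [([277.0, 212.3], 0.71)] 0.15
axle side [([266.5, 196.1], 0.63)] 0.2
slot top [([275.1, 177.3], 0.91)] 0.25
slot side [([227.4, 189.8], 0.62)] 0.3
hole top [([311.9, 215.8], 0.89)] 0.35
hole side [([273.3, 174.1], 0.59)] 0.4
block top [([171.9, 256.7], 0.65)] 0.45
block side [([287.4, 352.7], 0.67)] 0.5
pin top [([172.8, 289.4], 0.57), ([171.8, 258.8], 0.41)] 0.55
pin side [([290.9, 351.5], 0.69), ([334.3, 357.1], 0.57)] 0.6
machine top [([277.3, 216.7], 0.94)] 0.65
machine side [([265.0, 218.8], 0.89)] 0.7
wheel top [([278.1, 215.1], 0.56), ([273.1, 177.8], 0.27)] 0.75
wheel side [([266.9, 201.5], 0.93)] 0.8
```

View pics/t0.png

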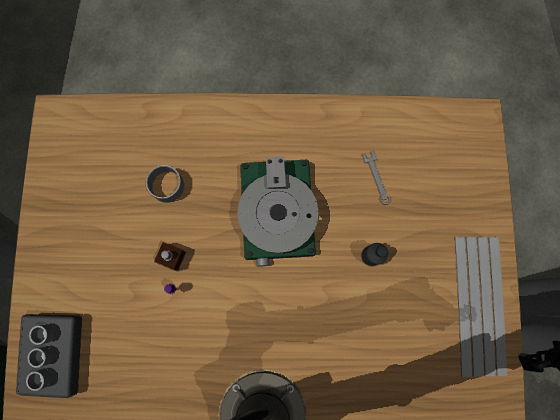

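View pics/s0.png

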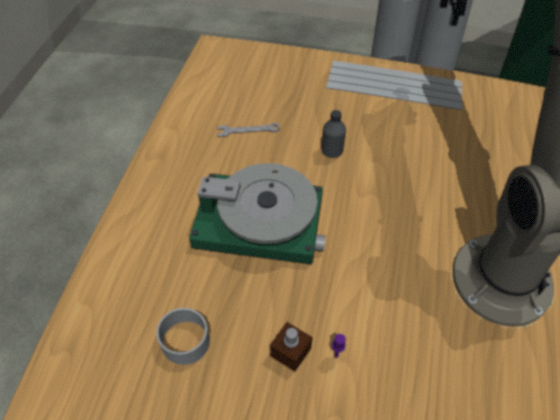

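```bash
python3 - <<'E'
from h import *
im=cv2.imread("pics/t0.png"); cv2.imwrite("pics/t0c.png",cv2.resize(im[230:320,110:230],None,fx=6,fy=6,interpolation=cv2.INTER_CUBIC))
im=cv2.imread("pics/s0.png"); cv2.imwrite("pics/s0c.png",cv2.resize(im[270:390,230:390],None,fx=5,fy=5,interpolation=cv2.INTER_CUBIC))
# slots etc
print("axle",onz("top",[277,212.3],.09),onz("side",[266.5,196.1],.09))
print("slot",onz("top",[275.1,177.3],.112),onz("side",[227.4,189.8],.112))
print("mach",onz("top",[277.3,216.7],0),onz("side",[265,218.8],0))
print("blk",onz("top",[171.9,256.7],0),onz("side",[287.4,352.7],0))
for z in (0.006,): print("pins",onz("top",[172.8,289.4],z),onz("top",[171.8,258.8],z),onz("side",[290.9,351.5],z),onz("side",[334.3,357.1],z))
E
```

```text
axle [ 0.54909303 -0.0358924   0.09      ] [ 0.55530972 -0.04570362  0.09      ]
slot [ 0.64162498 -0.02976894  0.112     ] [ 0.63872132 -0.02642023  0.112     ]
mach [ 5.53776765e-01 -3.74424456e-02 -2.22044605e-16] [ 0.56127192 -0.04963531  0.        ]
blk [0.43270238 0.26708493 0.        ] [0.4382877  0.26861383 0.        ]
pins [0.3388176  0.25859468 0.006     ] [0.42609587 0.26564835 0.006     ] [0.4315758  0.26710136 0.006     ] [0.34487587 0.26025344 0.006     ]
```

View pics/t0c.png

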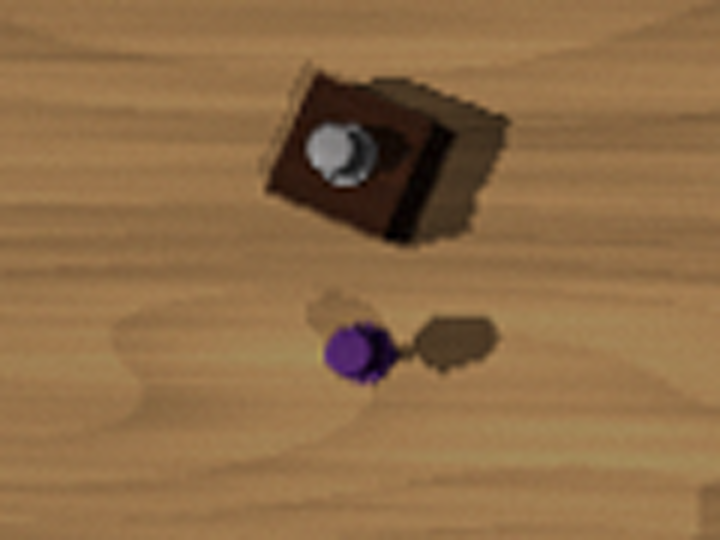

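View pics/s0c.png

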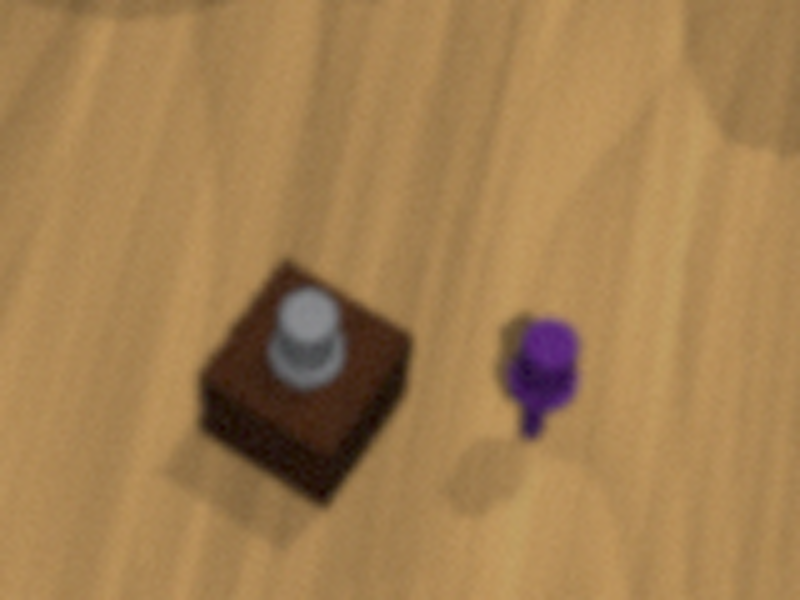

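```bash
python3 - <<'E'
from h import *
im=cv2.imread("pics/t0.png"); a=cv2.resize(im[145:275,225:335],None,fx=5,fy=5,interpolation=cv2.INTER_CUBIC); cv2.imwrite("pics/t0m.png",a[:600])
im=cv2.imread("pics/s0.png"); cv2.imwrite("pics/s0m.png",cv2.resize(im[150:270,180:340],None,fx=5,fy=5,interpolation=cv2.INTER_CUBIC))
E
```

```text
(no output)
```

View pics/t0m.png

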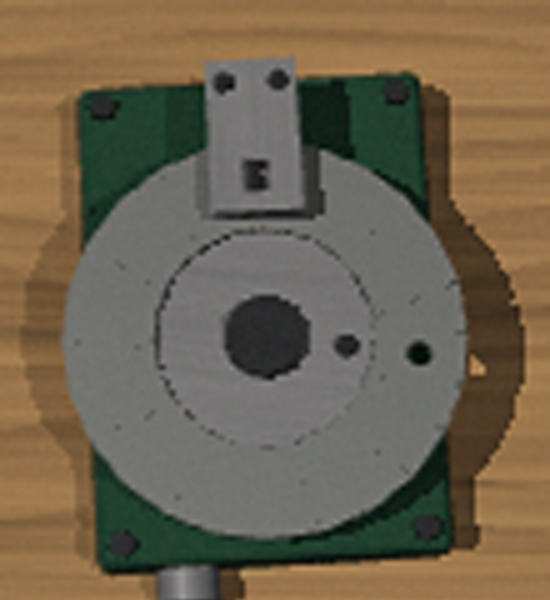

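View pics/s0m.png

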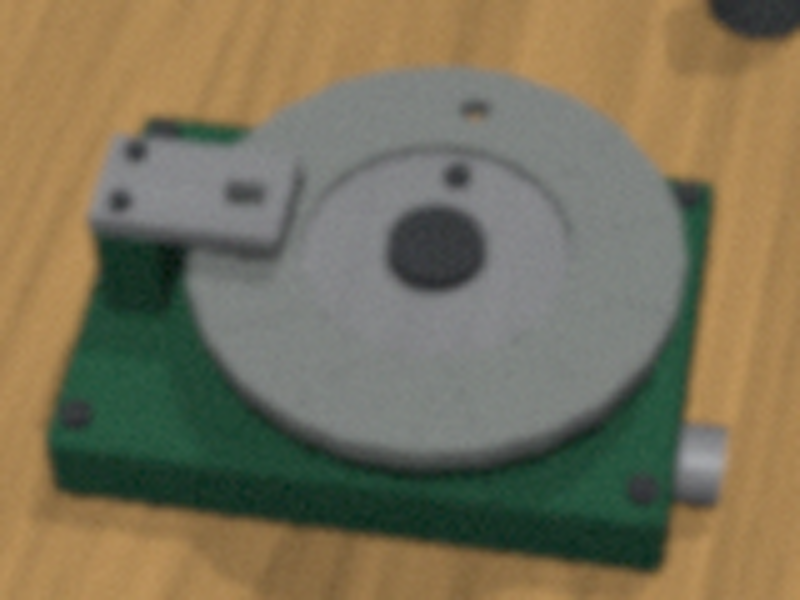

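```bash
cat > fit.py <<'E'
from h import *
from scipy.optimize import least_squares
f=lambda o,p:(np.array(p,float)+.5)/5-.5+np.array(o)
m=[]
def add(c,o,loc,p): m.append((c,np.array(loc,float)/1000,f(o,p)))
T=(225,145);S=(180,150)
for loc,p in [((140,100,45),(80,92)),((140,-100,45),(417,75)),((-140,-100,45),(452,550)),((-140,100,45),(103,573)),
 ((151,25,112),(205,60)),((151,-25,112),(297,58)),((65,-25,112),(303,208)),((65,25,112),(208,213)),((85,0,112),(256,174))]: add("top",T,loc,p)
for loc,p in [((140,100,45),(53,452)),((-140,100,45),(662,535)),((-140,-100,45),(712,183)),((140,-100,45),(150,120)),
 ((151,-25,112),(112,135)),((151,25,112),(95,222)),((65,25,112),(272,243)),((65,-25,112),(298,165)),((85,0,112),(245,192))]: add("side",S,loc,p)
def W(p,l):
    c,s=np.cos(p[2]),np.sin(p[2]); return np.array([p[0]+c*l[0]-s*l[1],p[1]+s*l[0]+c*l[1],l[2]])
def fit(cams):
    mm=[x for x in m if x[0] in cams]
    r=lambda p:np.concatenate([(proj(c,W(p,l))[0]-q) for c,l,q in mm])
    s=least_squares(r,[.553,-.038,0.0],loss="soft_l1"); return s.x,r(s.x).reshape(-1,2)
if __name__=="__main__":
    for cams in (["top"],["side"],["top","side"]):
        x,r=fit(cams); print(cams,np.round(x,4),"slot",W(x,[.085,0,.112]).round(4)); print(np.round(r,1).tolist())
    print("oil",onz("top",[375,254],.06),"pin grip top",onz("top",f((110,230),(0,0)),.0))
    # pin grip top (z .092+... = 6+86=92mm)
    g=lambda o,p,s:(np.array(p,float)+.5)/s-.5+np.array(o)
    print("pin gt",onz("top",g((110,230),(329,148),6),.092),onz("side",g((230,270),(308,311),5),.092))
E
python3 fit.py
```

```text
['top'] [ 0.5541 -0.0369  0.0636] slot [ 0.6389 -0.0314  0.112 ]
[[-0.6, 5.0], [1.0, 4.9], [0.9, 6.6], [-1.2, 5.9], [-0.3, -1.0], [-0.5, -1.5], [0.1, -1.3], [0.7, -1.3], [-0.1, -1.1]]
['side'] [ 0.5558 -0.035   0.0678] slot [ 0.6406 -0.0292  0.112 ]
[[5.0, -0.3], [9.9, -0.1], [8.8, 0.5], [5.9, -0.5], [-1.4, 0.3], [-3.5, -0.2], [-0.5, 0.3], [-1.1, -1.3], [-1.7, 0.7]]
['top', 'side'] [ 0.5553 -0.0359  0.0654] slot [ 0.6401 -0.0303  0.112 ]
[[-1.0, 4.7], [0.6, 4.5], [0.7, 6.1], [-1.5, 5.5], [-0.7, -1.4], [-1.0, -2.0], [-0.3, -1.7], [0.3, -1.7], [-0.5, -1.5], [5.3, -0.7], [10.1, -0.3], [9.2, 0.4], [6.4, -0.9], [-0.9, -0.0], [-3.1, -0.6], [-0.2, -0.1], [-0.7, -1.6], [-1.3, 0.4]]
oil [ 0.44040337 -0.30786672  0.06      ] pin grip top [0.50996644 0.45796851 0.        ]
pin gt [0.43071496 0.26586604 0.092     ] [0.43335472 0.26512168 0.092     ]
```

```bash
sed -i 's/((140,/((151,/g; s/((-140,/((-129,/g' fit.py; python3 fit.py; python3 - <<'E'
from h import *
from fit import *
# rim circle check on top image: overlay
x,_=fit(["top","side"])
for c in("top","side"):
    im=cv2.imread(f"pics/{c[0]}0.png"); big=cv2.resize(im,None,fx=5,fy=5,interpolation=cv2.INTER_CUBIC)
    a=np.linspace(0,2*np.pi,200)
    def pl(L,col):
        P=proj(c,np.array([W(x,np.array(l)/1000) for l in L])); P=((P+.5)*5-.5).round().astype(int); cv2.polylines(big,[P.reshape(-1,1,2)],True,col,1)
    pl([(110*np.cos(t),110*np.sin(t),90) for t in a],(0,0,255)); pl([(64*np.cos(t),64*np.sin(t),90) for t in a],(0,255,255))
    pl([(22*np.cos(t),22*np.sin(t),94) for t in a],(0,0,255))
    pl([(65,25,112),(151,25,112),(151,-25,112),(65,-25,112)],(255,0,255)); pl([(76.5,6.5,112),(93.5,6.5,112),(93.5,-6.5,112),(76.5,-6.5,112)],(255,0,255))
    o=(225,145) if c=="top" else (180,150)
    cv2.imwrite(f"pics/{c}ov.png",big[o[1]*5:o[1]*5+600,o[0]*5:o[0]*5+800 if c=="side" else o[0]*5+560])
E
```

```text
['top'] [ 0.5534 -0.0371  0.0648] slot [ 0.6382 -0.0316  0.112 ]
[[-0.7, 1.7], [0.8, 1.5], [0.8, 2.8], [-1.2, 2.2], [-0.3, -0.7], [-0.5, -1.3], [0.2, -1.0], [0.8, -1.1], [-0.0, -0.9]]
['side'] [ 0.5548 -0.0342  0.0659] slot [ 0.6396 -0.0286  0.112 ]
[[0.5, -0.7], [5.2, -0.4], [4.6, 0.3], [2.0, -0.8], [-1.0, 0.5], [-3.1, 0.0], [-0.2, 0.5], [-0.7, -1.0], [-1.3, 1.0]]
['top', 'side'] [ 0.5544 -0.0356  0.0638] slot [ 0.6393 -0.0302  0.112 ]
[[-1.1, 1.3], [0.3, 1.2], [0.2, 2.5], [-1.8, 1.8], [-0.7, -1.1], [-1.0, -1.7], [-0.3, -1.4], [0.2, -1.5], [-0.5, -1.3], [0.7, -1.3], [5.3, -0.8], [4.9, 0.0], [2.4, -1.3], [-0.6, 0.0], [-2.8, -0.6], [0.2, 0.0], [-0.4, -1.5], [-1.0, 0.5]]
oil [ 0.44040337 -0.30786672  0.06      ] pin grip top [0.50996644 0.45796851 0.        ]
pin gt [0.43071496 0.26586604 0.092     ] [0.43335472 0.26512168 0.092     ]Traceback (most recent call last):
  File "<stdin>", line 4, in <module>
  File "fit.py", line 16, in fit
    s=least_squares(r,[.553,-.038,0.0],loss="soft_l1"); return s.x,r(s.x).reshape(-1,2)
    return func(*args, **kwargs)
    result = trf(vector_fun.f
[... 595 characters left out ...]
^
    return self.f(x, *self.args, **self.kwargs)
           ~~~~~~^^^^^^^^^^^^^^^^^^^^^^^^^^^^^^
  File "fit.py", line 15, in <lambda>
    r=lambda p:np.concatenate([(proj(c,W(p,l))[0]-q) for c,l,q in mm])
                                ~~~~^^^^^^^^^^
  File "h.py", line 6, in proj
    K,k1,R,t=cal(n); P=np.atleast_2d(P); c=P@R.T+t; s=c[:,:2]/c[:,2:]; s=s*(1+k1*(s**2).sum(1,keepdims=True)); return s@K[:2,:2].T+K[:2,2]
             ~~~^^^
  File "h.py", line 4, in cal
    c=calibration(n); K=np.array(c["camera_matrix"],float); R=cv2.Rodrigues(np.array(c["rvec"],float))[0]; t=np.array(c["tvec"],float).ravel(); return K,float(c["k1"]),R,t
ValueError: time passes only in moves, steps and waits
```

```bash
python3 - <<'E'
s=open("h.py").read()
s=s.replace("def cal(n):\n    c=calibration(n);","import os,pickle\n_c={}\ndef cal(n):\n    if n in _c: return _c[n]\n    _c[n]=pickle.load(open(n+'.pkl','rb')); return _c[n]\ndef cal0(n):\n    c=calibration(n);")
open("h.py","w").write(s)
f=open("fit.py").read()
f=f.replace("s=least_squares(r,[.553,-.038,0.0],loss","s=least_squares(r,[.553,-.038,0.0,0.],loss").replace("(proj(c,W(p,l))[0]-q)","(proj(c,W(p,l+np.array([p[3]*(l[2]<.05),0,0])))[0]-q)")
open("fit.py","w").write(f)
E
python3 - <<'E'
from h import *
for c in("top","side"): pickle.dump(cal0(c),open(c+".pkl","wb"))
E
python3 fit.py; python3 - <<'E'
from h import *
from fit import *
# rim circle check on top image: overlay
x,_=fit(["top","side"])
for c in("top","side"):
    im=cv2.imread(f"pics/{c[0]}0.png"); big=cv2.resize(im,None,fx=5,fy=5,interpolation=cv2.INTER_CUBIC)
    a=np.linspace(0,2*np.pi,200)
    def pl(L,col):
        P=proj(c,np.array([W(x,np.array(l)/1000) for l in L])); P=((P+.5)*5-.5).round().astype(int); cv2.polylines(big,[P.reshape(-1,1,2)],True,col,1)
    pl([(110*np.cos(t),110*np.sin(t),90) for t in a],(0,0,255)); pl([(64*np.cos(t),64*np.sin(t),90) for t in a],(0,255,255))
    pl([(22*np.cos(t),22*np.sin(t),94) for t in a],(0,0,255))
    pl([(65,25,112),(151,25,112),(151,-25,112),(65,-25,112)],(255,0,255)); pl([(76.5,6.5,112),(93.5,6.5,112),(93.5,-6.5,112),(76.5,-6.5,112)],(255,0,255))
    o=(225,145) if c=="top" else (180,150)
    cv2.imwrite(f"pics/{c}ov.png",big[o[1]*5:o[1]*5+600,o[0]*5:o[0]*5+800 if c=="side" else o[0]*5+560])
E
```

```text
['top'] [ 0.5506 -0.0374  0.0661  0.0088] slot [ 0.6354 -0.0318  0.112 ]
[[-0.8, -0.2], [0.6, -0.5], [0.8, 0.6], [-1.2, 0.1], [-0.2, 0.3], [-0.5, -0.3], [0.3, -0.0], [0.8, -0.0], [0.0, 0.1]]
['side'] [ 0.5525 -0.0339  0.0616  0.0096] slot [ 0.6373 -0.0287  0.112 ]
[[-2.9, -1.2], [1.5, -0.4], [1.7, 0.3], [-0.8, -1.2], [0.1, 0.6], [-2.1, 0.1], [0.8, 0.7], [0.3, -0.8], [-0.3, 1.2]]
['top', 'side'] [ 0.5516 -0.0358  0.0653  0.0085] slot [ 0.6364 -0.0303  0.112 ]
[[-1.3, -0.5], [0.1, -0.8], [0.2, 0.4], [-1.8, -0.2], [-0.8, -0.1], [-1.0, -0.7], [-0.3, -0.4], [0.3, -0.4], [-0.5, -0.2], [-1.7, -1.5], [2.8, -1.2], [2.5, -0.3], [0.0, -1.5], [0.6, 0.2], [-1.5, -0.3], [1.4, 0.2], [0.9, -1.3], [0.3, 0.7]]
oil [ 0.44040337 -0.30786672  0.06      ] pin grip top [0.50996644 0.45796851 0.        ]
pin gt [0.43071496 0.26586604 0.092     ] [0.43335472 0.26512168 0.092     ]
```

View pics/topov.png

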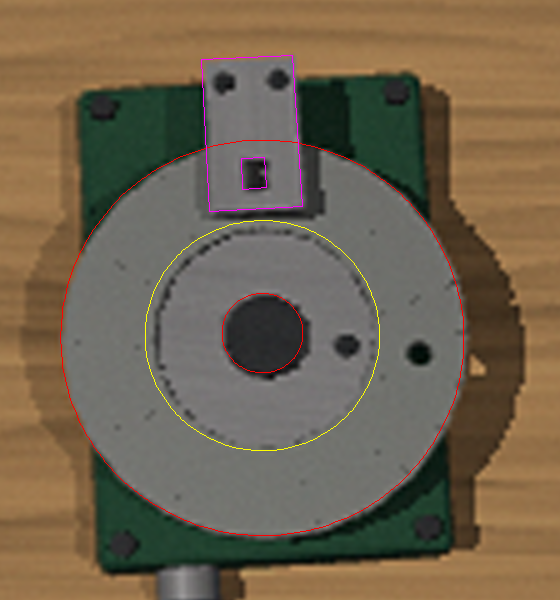

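View pics/sideov.png

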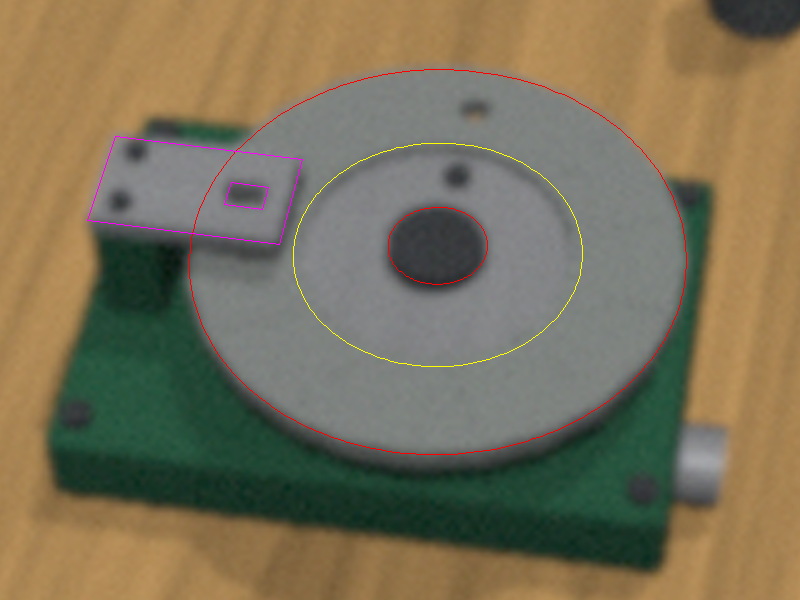

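Candidates for the pin: the grey steel one in the block (top 167,256; side 291,333) and a purple look-alike standing free (top 170,289; side 339,344). By the description (steel, parked in the block) I take the grey one, and the crops confirm it. The machine fit overlays well. Next I move over the wheel with closed fingers.

Call:
move_arm(
  steps=[
    {"fingers":0,"translation":[36,52,0],"turn":0},
    {"fingers":0,"translation":[36,52,0],"turn":0},
    {"fingers":0,"translation":[36,52,0],"turn":0},
    {"fingers":0,"translation":[36,52,0],"turn":0},
    {"fingers":0,"translation":[36,52,0],"turn":0},
    {"fingers":0,"translation":[36,52,0],"turn":0},
    {"fingers":0,"translation":[36,52,0],"turn":0},
    {"fingers":0,"translation":[36,52,0],"turn":0},
    {"fingers":0,"translation":[36,52,-20],"turn":0},
    {"fingers":0,"translation":[36,52,-20],"turn":0},
  ],
  newtons=20,
)

```text
t: 2.05
eef_pos: [0.5499, -0.1354, 0.1651]
tool_rot: [-0.0, 0.803, -0.596, 0.001]
contact_force: [0.9, -1.5, -0.8]
gripper_width: 0.0
```

Call:
move_arm(
  steps=[
    {"fingers":0,"translation":[0,10,-30],"turn":0},
    {"fingers":0,"translation":[0,0,-30],"turn":0},
    {"fingers":0,"translation":[0,0,0],"turn":0},
    {"fingers":0,"translation":[0,0,0],"turn":0},
  ],
)

```text
t: 2.55
eef_pos: [0.5493, -0.1273, 0.1061]
tool_rot: [-0.0, 0.803, -0.596, 0.001]
contact_force: [0.0, 0.2, 0.1]
gripper_width: 0.003
```

```bash
python3 - <<'E'
from h import *
save("top","t1.png"); save("side","s1.png")
o=get_obs(); print(o["t"],o["eef_pos"],o["contact_force"])
a=cv2.resize(cv2.imread("pics/t1.png")[130:280,200:350],None,fx=4,fy=4,interpolation=cv2.INTER_CUBIC);cv2.imwrite("pics/t1c.png",a)
a=cv2.resize(cv2.imread("pics/s1.png")[130:280,170:370],None,fx=4,fy=4,interpolation=cv2.INTER_CUBIC);cv2.imwrite("pics/s1c.png",a)
E
```

```text
2.65 [ 0.54964587 -0.12735572  0.10658585] [ 0.07198663 -0.41866311  0.36180994]
```

View pics/t1c.png

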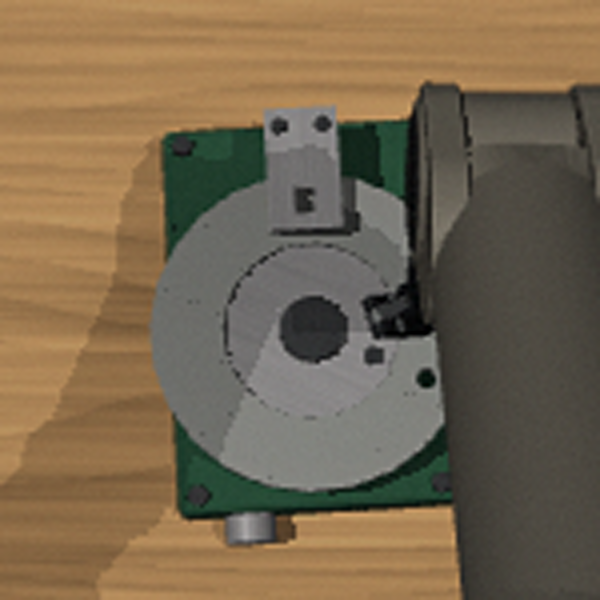

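View pics/s1c.png

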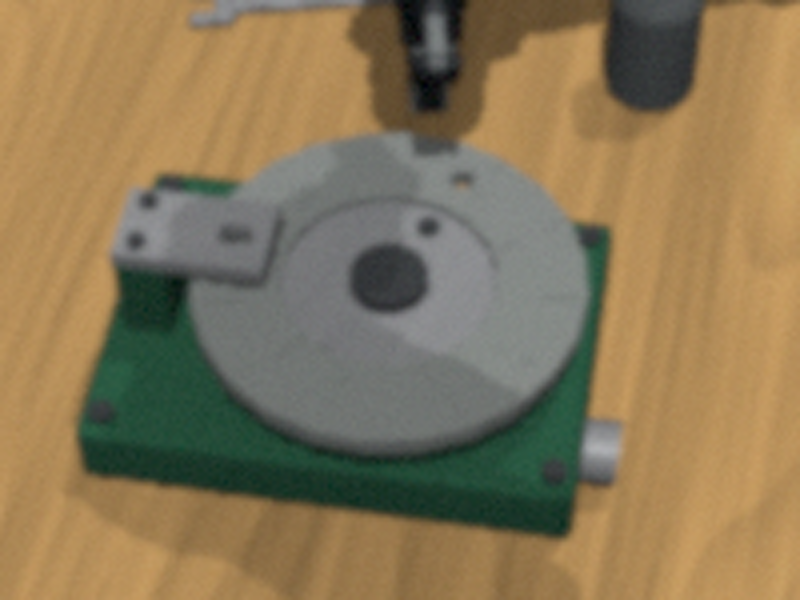

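Call:
move_arm(
  steps=[
    {"fingers":0,"translation":[0,4,-6],"turn":0},
    {"fingers":0,"translation":[0,0,-6],"turn":0},
    {"fingers":0,"translation":[0,0,0],"turn":0},
    {"fingers":0,"translation":[0,0,-1],"turn":0},
    {"fingers":0,"translation":[0,0,-1],"turn":0},
    {"fingers":0,"translation":[0,0,0],"turn":0},
  ],
)

```text
t: 3.4
eef_pos: [0.5485, -0.1228, 0.091]
tool_rot: [0.0, 0.803, -0.596, -0.0]
contact_force: [0.2, -0.2, -0.8]
gripper_width: 0.0
```

Call:
move_arm(
  steps=[
    {"fingers":0,"translation":[0,0,-0.5],"turn":0},
    {"fingers":0,"translation":[0,0,-0.5],"turn":0},
    {"fingers":0,"translation":[0,0,0],"turn":0},
  ],
)

```text
t: 3.78
eef_pos: [0.5486, -0.1228, 0.09]
tool_rot: [0.0, 0.803, -0.596, 0.0]
contact_force: [-0.6, 0.0, 1.1]
gripper_width: -0.001
```

Call:
move_arm(
  steps=[
    {"fingers":0,"translation":[0,0,-0.5],"turn":0},
    {"fingers":0,"translation":[0,0,0],"turn":0},
  ],
)

```text
t: 4.03
eef_pos: [0.5485, -0.1228, 0.0895]
tool_rot: [0.0, 0.803, -0.596, -0.0]
contact_force: [-0.3, -0.2, 0.0]
gripper_width: -0.005
```

```bash
cat > ang.py <<'E'
from h import *
X=np.array([.5516,-.0358,.0653])
def pol(n,uv,z=.090,dx=(0,0)):
    p=onz(n,uv,z); d=p[:2]-X[:2]-np.array(dx); return round(float(np.hypot(*d))*1000,1), round(float(np.arctan2(d[1],d[0])-X[2]),3)
E
python3 - <<'E'
from ang import *
for i in range(3):
    for c in("top","side"):
        r=place_of(c,"hole"); o=get_obs()
        print(round(o["t"],2),c,[(np.round(d["xy"],1).tolist(),round(d["conf"],2),pol(c,d["xy"])) for d in r],o["contact_force"].round(1),o["eef_pos"].round(4))
E
```

```text
4.08 top [([306.3, 226.5], 0.78, (89.7, -2.11))] [ 0.2  0.1 -0.3] [ 0.5486 -0.1228  0.0895]
4.12 side [([282.4, 177.9], 0.95, (73.2, -1.9)), ([268.2, 200.6], 0.3, (3.5, 2.522))] [-0.3  0.2  0.3] [ 0.5486 -0.1228  0.0895]
4.17 top [([306.3, 226.5], 0.78, (89.7, -2.11))] [-0.4  0.1 -0.1] [ 0.5486 -0.1228  0.0895]
4.22 side [([282.4, 177.9], 0.95, (73.2, -1.9)), ([268.2, 200.6], 0.3, (3.5, 2.522))] [-0.2  0.3  0.1] [ 0.5486 -0.1228  0.0895]
4.28 top [([306.3, 226.5], 0.78, (89.7, -2.11))] [0.3 0.7 0.8] [ 0.5486 -0.1228  0.0895]
4.33 side [([282.4, 177.9], 0.95, (73.2, -1.9)), ([268.2, 200.6], 0.3, (3.5, 2.522))] [-0.8 -0.1 -0.2] [ 0.5486 -0.1228  0.0895]
```

```bash
cat >> ang.py <<'E'
def hole(c):
    read_camera(c); t=get_obs()["t"]; r=place_of(c,"hole"); o=get_obs()
    print(round(t,2),c,[(np.round(d["xy"],1).tolist(),round(d["conf"],2),pol(c,d["xy"])) for d in r],o["contact_force"].round(1),o["eef_pos"].round(4))
E
python3 - <<'E'
from ang import *
for i in range(4): hole("side")
E
```

```text
4.38 side [([275.5, 231.3], 0.65, (88.4, 1.944)), ([265.2, 196.6], 0.53, (10.0, -0.969))] [-0.5  0.   0.4] [ 0.5486 -0.1228  0.0895]
4.47 side [([284.3, 228.3], 0.69, (87.0, 2.175))] [-0.5 -0.7  0.5] [ 0.5486 -0.1228  0.0895]
4.58 side [] [ 0.5 -0.3 -0.5] [ 0.5486 -0.1228  0.0895]
4.67 side [([296.4, 217.9], 0.97, (81.4, 2.629)), ([264.5, 221.4], 0.43, (60.3, 1.649))] [-0.4 -0.5  0.2] [ 0.5486 -0.1228  0.0895]
```

Call:
move_arm(
  steps=[
    {"fingers":0,"translation":[0,0,-0.4],"turn":0},
    {"fingers":0,"translation":[0,0,0],"turn":0},
  ],
)

```text
t: 4.97
eef_pos: [0.5485, -0.1228, 0.0891]
tool_rot: [0.0, 0.803, -0.596, -0.0]
contact_force: [-0.0, -0.1, 0.3]
gripper_width: -0.003
```

```bash
python3 - <<'E'
from ang import *
for i in range(5): print(get_obs()["contact_force"].round(1),get_obs()["eef_pos"].round(4)); read_camera("side")
E
```

```text
[-0.  -0.1  0.3] [ 0.5485 -0.1228  0.0891]
[-0.5  0.1  0.4] [ 0.5485 -0.1228  0.0891]
[ 0.3 -1.  -0.7] [ 0.5486 -0.1228  0.0891]
[-0.7  0.5  0.8] [ 0.5486 -0.1228  0.0891]
[-0.7  0.1  0.4] [ 0.5486 -0.1228  0.0891]
```

Call:
move_arm(
  steps=[
    {"fingers":0,"translation":[0,0,-0.4],"turn":0},
    {"fingers":0,"translation":[0,0,0],"turn":0},
  ],
)

```text
t: 5.48
eef_pos: [0.5486, -0.1228, 0.0887]
tool_rot: [0.0, 0.803, -0.596, -0.0]
contact_force: [-1.0, 0.0, 0.6]
gripper_width: -0.0
```

```bash
python3 - <<'E'
from ang import *
for i in range(3): hole("side")
E
```

```text
5.53 side [([278.7, 174.0], 0.93, (81.0, -1.737)), ([330.9, 152.0], 0.64, (211.3, -2.207))] [ 0.3 -0.6  0.6] [ 0.5486 -0.1228  0.0887]
5.62 side [([272.0, 173.5], 0.77, (79.0, -1.545))] [ 0.5  0.5 -0.4] [ 0.5486 -0.1228  0.0887]
5.72 side [([261.2, 173.1], 0.87, (80.8, -1.232))] [-0.9  0.  -0. ] [ 0.5486 -0.1228  0.0887]
```

Call:
move_arm(
  steps=[
    {"fingers":0,"translation":[0,0,-0.5],"turn":0},
    {"fingers":0,"translation":[0,0,0],"turn":0},
    {"fingers":0,"translation":[0,0,0],"turn":0},
  ],
)

```text
t: 6.15
eef_pos: [0.5486, -0.1228, 0.0882]
tool_rot: [-0.0, 0.803, -0.596, 0.0]
contact_force: [-0.9, 0.8, -0.4]
gripper_width: -0.002
```

```bash
python3 - <<'E'
from ang import *
for i in range(3): hole("side")
E
```

```text
6.2 side [([230.8, 190.2], 0.96, (86.5, -0.168)), ([290.9, 342.1], 0.57, (343.0, 1.869))] [-0.4  0.6  0.5] [ 0.5486 -0.1228  0.0882]
6.3 side [([228.9, 194.1], 0.83, (87.1, -0.03))] [ 0.   0.3 -0.4] [ 0.5486 -0.1228  0.0882]
6.4 side [([227.5, 201.7], 0.85, (87.6, 0.223))] [0.  0.3 0.3] [ 0.5486 -0.1228  0.0882]
```

Call:
move_arm(
  steps=[
    {"fingers":0,"translation":[0,0,-0.5],"turn":0},
    {"fingers":0,"translation":[0,0,0],"turn":0},
    {"fingers":0,"translation":[0,0,0],"turn":0},
  ],
)

```text
t: 6.82
eef_pos: [0.5486, -0.1228, 0.0877]
tool_rot: [0.0, 0.803, -0.596, 0.0]
contact_force: [1.3, 0.5, 0.2]
gripper_width: 0.0
```

```bash
python3 - <<'E'
from ang import *
for i in range(3): hole("side")
E
```

```text
6.88 side [([245.4, 225.9], 0.94, (85.3, 1.168))] [-0.1 -1.1 -0.5] [ 0.5485 -0.1228  0.0877]
6.97 side [([253.1, 227.6], 0.92, (81.9, 1.369)), ([285.2, 351.5], 0.42, (360.3, 1.832))] [-1.2 -0.2 -0.7] [ 0.5486 -0.1228  0.0877]
7.08 side [([261.4, 232.0], 0.94, (88.9, 1.605)), ([248.7, 125.0], 0.53, (247.0, -1.213))] [-0.  -0.1 -0.6] [ 0.5486 -0.1228  0.0877]
```

Call:
move_arm(
  steps=[
    {"fingers":0,"translation":[0,0,-0.4],"turn":0},
    {"fingers":0,"translation":[0,0,0],"turn":0},
  ],
)

```text
t: 7.38
eef_pos: [0.5485, -0.1228, 0.0873]
tool_rot: [0.0, 0.803, -0.596, -0.0]
contact_force: [-0.3, -0.4, -0.3]
gripper_width: 0.0
```

```bash
python3 - <<'E'
from ang import *
for i in range(3): hole("side")
im=save("side","s2.png");cv2.imwrite("pics/s2c.png",cv2.resize(im[130:280,170:370],None,fx=4,fy=4,interpolation=cv2.INTER_CUBIC))
E
```

```text
7.42 side [([289.2, 224.0], 0.65, (82.5, 2.351))] [0.5 1.  0.7] [ 0.5486 -0.1228  0.0873]
7.53 side [([295.8, 218.7], 0.9, (81.8, 2.598))] [0.4 0.2 0.7] [ 0.5486 -0.1228  0.0873]
7.62 side [([300.2, 216.6], 0.69, (86.1, 2.722)), ([288.5, 340.2], 0.31, (338.6, 1.858))] [-0.3  1.2 -0.4] [ 0.5486 -0.1228  0.0873]
```

View pics/s2c.png

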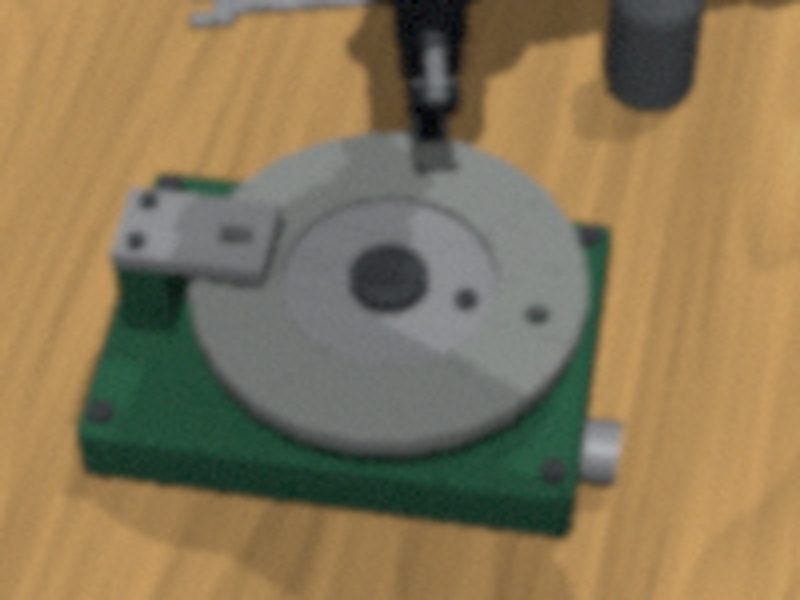

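```bash
python3 - <<'E'
from ang import *
p=proj("side",[[.5486,-.1228,.0873],[.5486,-.1228,.0873+.02]]); print(((p-[170,130])+.5)*4-.5)
p=proj("side",[[.5496,-.1274,.1066]]); print(((p-[170,130])+.5)*4-.5)
a=cv2.imread("pics/s2.png")[150:190,255:305];cv2.imwrite("pics/s2d.png",cv2.resize(a,None,fx=12,fy=12,interpolation=cv2.INTER_CUBIC))
a=cv2.imread("pics/s1.png")[140:180,255:305];cv2.imwrite("pics/s1d.png",cv2.resize(a,None,fx=12,fy=12,interpolation=cv2.INTER_CUBIC))
E
```

```text
[[430.01636792 171.08320777]
 [430.0389105  147.53247664]]
[[430.11899618 142.34523919]]
```

View pics/s2d.png

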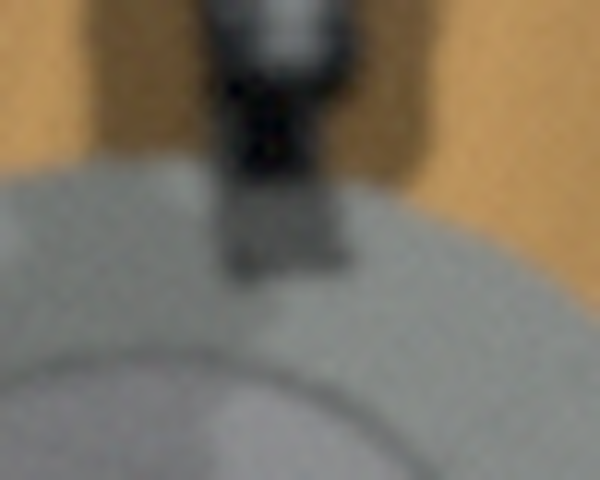

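Call:
move_arm(
  steps=[
    {"fingers":0,"translation":[0,0,-0.5],"turn":0},
    {"fingers":0,"translation":[0,0,0],"turn":0},
    {"fingers":0,"translation":[0,0,0],"turn":0},
  ],
)

```text
t: 8.1
eef_pos: [0.5486, -0.1228, 0.0868]
tool_rot: [0.0, 0.803, -0.596, -0.0]
contact_force: [0.3, -0.5, 0.6]
gripper_width: 0.001
```

```bash
python3 - <<'E'
from ang import *
for i in range(3): hole("side")
E
```

```text
8.15 side [([296.2, 184.3], 0.91, (79.6, -2.377))] [-0.5 -0.3 -0.1] [ 0.5486 -0.1228  0.0868]
8.25 side [([292.9, 178.4], 0.79, (86.0, -2.157)), ([291.3, 349.9], 0.65, (358.5, 1.864)), ([329.3, 152.3], 0.28, (207.8, -2.198))] [-0.2 -0.1 -0.8] [ 0.5486 -0.1228  0.0868]
8.35 side [([284.0, 177.6], 0.73, (75.8, -1.937))] [ 0.4 -0.9  0.5] [ 0.5486 -0.1228  0.0868]
```

Call:
move_arm(
  steps=[
    {"fingers":0,"translation":[0,0,-0.5],"turn":0},
    {"fingers":0,"translation":[0,0,0],"turn":0},
    {"fingers":0,"translation":[0,0,0],"turn":0},
  ],
)

```text
t: 8.78
eef_pos: [0.5486, -0.1228, 0.0863]
tool_rot: [-0.0, 0.803, -0.596, 0.0]
contact_force: [0.4, -0.7, 0.4]
gripper_width: 0.0
```

```bash
python3 - <<'E'
from ang import *
for i in range(2): hole("side")
E
```

```text
8.82 side [([248.4, 175.5], 0.62, (84.4, -0.866))] [-0.9  0.4  0.9] [ 0.5486 -0.1228  0.0863]
8.93 side [([243.3, 177.0], 0.61, (87.3, -0.725))] [ 0.2  1.2 -0.1] [ 0.5485 -0.1228  0.0863]
```

Call:
move_arm(
  steps=[
    {"fingers":0,"translation":[0,0,-0.5],"turn":0},
    {"fingers":0,"translation":[0,0,0],"turn":0},
    {"fingers":0,"translation":[0,0,0],"turn":0},
  ],
)

```text
t: 9.35
eef_pos: [0.5486, -0.1228, 0.0858]
tool_rot: [-0.0, 0.803, -0.596, 0.0]
contact_force: [-0.1, -0.2, -0.9]
gripper_width: 0.001
```

```bash
python3 - <<'E'
from ang import *
for i in range(2): hole("side")
E
```

```text
9.4 side [([226.4, 202.8], 0.67, (90.1, 0.256))] [-0.7  0.4  0. ] [ 0.5486 -0.1228  0.0858]
9.5 side [([227.7, 210.8], 0.63, (91.1, 0.508))] [ 0.1 -0.7  0.1] [ 0.5486 -0.1228  0.0858]
```

Call:
move_arm(
  steps=[
    {"fingers":0,"translation":[0,0,-0.5],"turn":0},
    {"fingers":0,"translation":[0,0,0],"turn":0},
    {"fingers":0,"translation":[0,0,0],"turn":0},
  ],
)

```text
t: 9.93
eef_pos: [0.5486, -0.1228, 0.0853]
tool_rot: [-0.0, 0.803, -0.596, 0.0]
contact_force: [-0.4, 0.6, 0.6]
gripper_width: -0.004
```

```bash
python3 - <<'E'
from ang import *
for i in range(2): hole("side")
im=save("side","s3.png"); a=im[150:190,255:305];cv2.imwrite("pics/s3d.png",cv2.resize(a,None,fx=12,fy=12,interpolation=cv2.INTER_CUBIC))
E
```

```text
9.97 side [([250.9, 230.0], 0.65, (89.5, 1.347))] [0.3 0.7 1. ] [ 0.5486 -0.1228  0.0853]
10.07 side [([259.8, 232.4], 0.86, (90.4, 1.57))] [ 0.2 -0.9 -0.1] [ 0.5486 -0.1228  0.0853]
```

View pics/s3d.png

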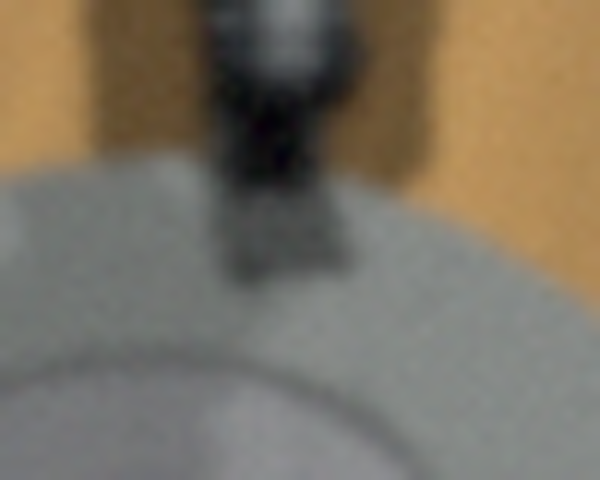

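View pics/s1d.png

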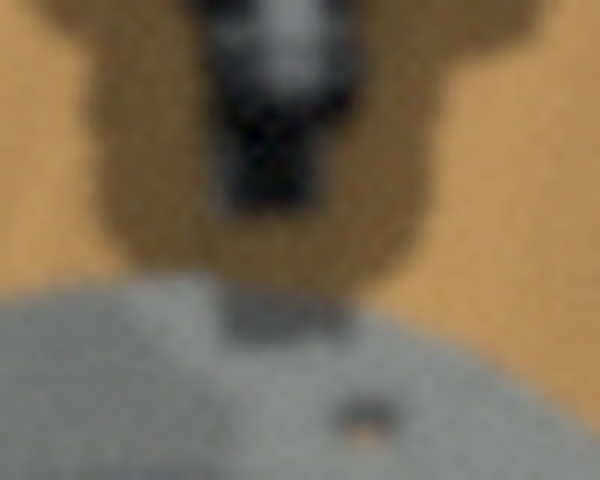

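```bash
python3 - <<'E'
from ang import *
print(proj("top",[[.5496,-.1274,.1066],[.5496,-.1274,.1366]]),proj("side",[[.5496,-.1274,.1066],[.5496,-.1274,.1366]]))
im=save("top","t3.png"); a=im[190:240,270:330];cv2.imwrite("pics/t3d.png",cv2.resize(a,None,fx=12,fy=12,interpolation=cv2.INTER_CUBIC))
a=cv2.imread("pics/t1.png")[190:240,270:330];cv2.imwrite("pics/t1d.png",cv2.resize(a,None,fx=12,fy=12,interpolation=cv2.INTER_CUBIC))
E
```

```text
[[311.0726643  211.25518299]
 [312.05038682 209.00484166]] [[277.15474905 165.2113098 ]
 [277.1637907  156.10714831]]
```

View pics/t3d.png

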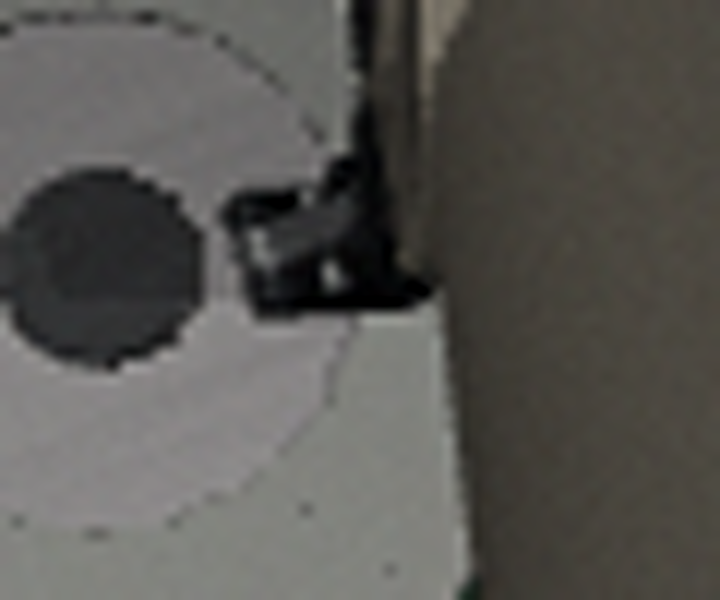

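View pics/t1d.png

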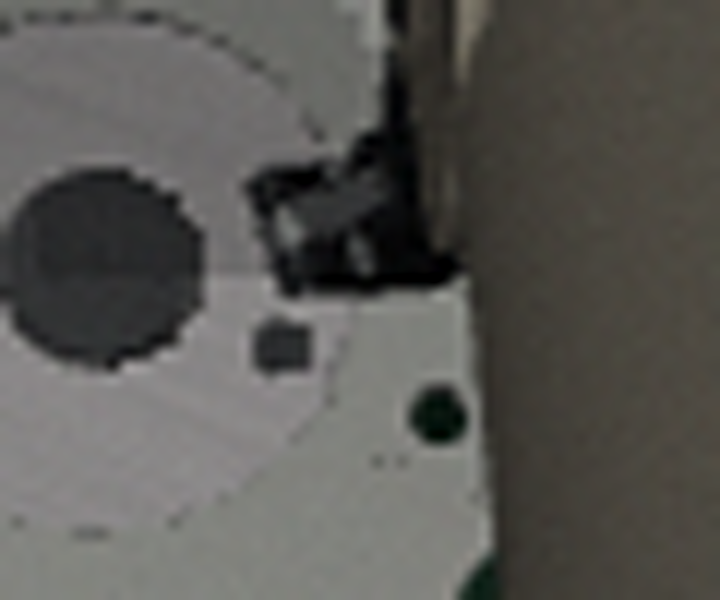

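```bash
python3 - <<'E'
from ang import *
a=cv2.imread("pics/s3.png")[60:200,220:360];cv2.imwrite("pics/s3e.png",cv2.resize(a,None,fx=4.2,fy=4.2,interpolation=cv2.INTER_CUBIC))
E
```

```text
(no output)
```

View pics/s3e.png

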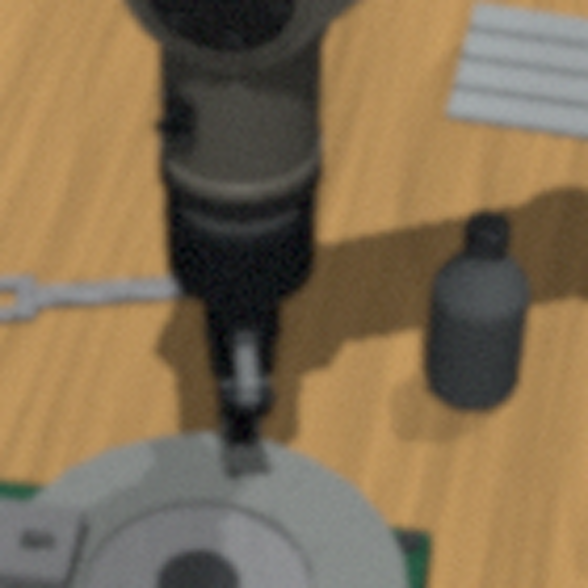

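The fingertip hangs visibly above the wheel, since the grey patch is its shadow. So the tip sits higher than the reported TCP. I go on down in small steps, feeling the force each time.

Call:
move_arm(
  steps=[
    {"fingers":0,"translation":[0,0,-0.8],"turn":0},
    {"fingers":0,"translation":[0,0,-0.7],"turn":0},
    {"fingers":0,"translation":[0,0,0],"turn":0},
  ],
)

```text
t: 10.6
eef_pos: [0.5485, -0.1228, 0.0838]
tool_rot: [0.0, 0.803, -0.596, -0.0]
contact_force: [0.4, -0.2, -0.1]
gripper_width: -0.001
```

```bash
python3 - <<'E'
from ang import *
for i in range(2): hole("side")
print("tip px candidates on z=.0853 plane",onz("side",[277.5,165.4],.0853),"shadow",onz("side",[279,173],.09),onz("side",[278,169],.09))
E
```

```text
10.65 side [([301.6, 216.7], 0.82, (88.8, 2.738)), ([266.4, 220.0], 0.21, (56.3, 1.715))] [-0.1  0.1  0.2] [ 0.5486 -0.1228  0.0838]
10.75 side [([301.3, 211.0], 0.68, (81.3, 2.9))] [-0.7 -0.  -0. ] [ 0.5486 -0.1228  0.0838]
tip px candidates on z=.0853 plane [ 0.55307836 -0.14638995  0.0853    ] shadow [ 0.54343141 -0.11953116  0.09      ] [ 0.54844978 -0.13123693  0.09      ]
```

Call:
move_arm(
  steps=[
    {"fingers":0,"translation":[0,0,-0.8],"turn":0},
    {"fingers":0,"translation":[0,0,-0.7],"turn":0},
    {"fingers":0,"translation":[0,0,0],"turn":0},
  ],
)

```text
t: 11.18
eef_pos: [0.5485, -0.1228, 0.0822]
tool_rot: [0.0, 0.803, -0.596, -0.0]
contact_force: [0.6, 0.1, -0.2]
gripper_width: 0.003
```

Call:
move_arm(
  steps=[
    {"fingers":0,"translation":[0,0,0],"turn":0},
  ],
)

```text
t: 11.3
eef_pos: [0.5486, -0.1228, 0.0823]
tool_rot: [0.0, 0.803, -0.596, -0.0]
contact_force: [0.0, -0.4, 0.3]
gripper_width: 0.0
```

Call:
move_arm(
  steps=[
    {"fingers":0,"translation":[0,0,-0.9],"turn":0},
    {"fingers":0,"translation":[0,0,-0.9],"turn":0},
    {"fingers":0,"translation":[0,0,0],"turn":0},
  ],
)

```text
t: 11.68
eef_pos: [0.5485, -0.1228, 0.0804]
tool_rot: [0.0, 0.803, -0.596, -0.0]
contact_force: [-0.4, -0.1, -0.4]
gripper_width: 0.003
```

Call:
move_arm(
  steps=[
    {"fingers":0,"translation":[0,0,-0.9],"turn":0},
    {"fingers":0,"translation":[0,0,-0.9],"turn":0},
    {"fingers":0,"translation":[0,0,0],"turn":0},
  ],
)

```text
t: 12.05
eef_pos: [0.5485, -0.1228, 0.0786]
tool_rot: [0.0, 0.803, -0.596, -0.0]
contact_force: [0.4, 1.2, 0.1]
gripper_width: 0.003
```

```bash
python3 - <<'E'
from ang import *
hole("side")
im=save("side","s4.png"); a=im[140:190,250:310];cv2.imwrite("pics/s4d.png",cv2.resize(a,None,fx=12,fy=12,interpolation=cv2.INTER_CUBIC))
E
```

```text
12.1 side [([185.6, 341.6], 0.64, (370.7, 1.32)), ([238.3, 181.5], 0.61, (85.3, -0.523))] [-0.4 -0.1 -0.8] [ 0.5486 -0.1228  0.0787]
```

View pics/s4d.png

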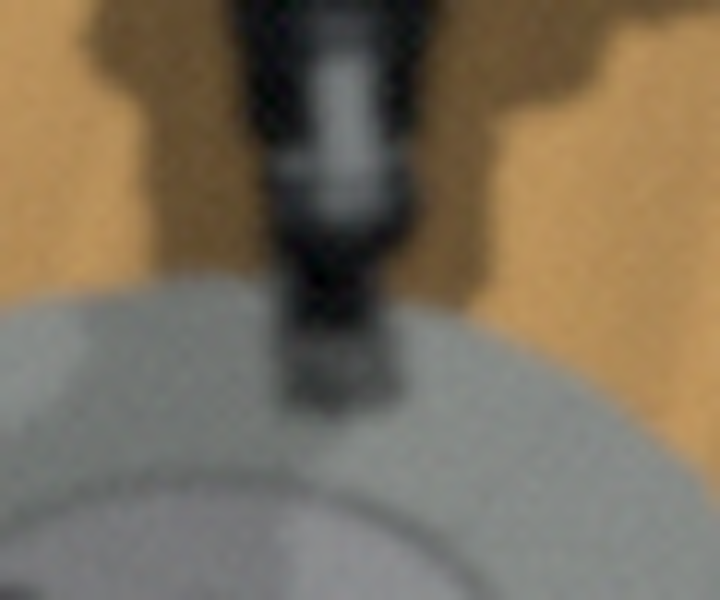

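Call:
move_arm(
  steps=[
    {"fingers":0,"translation":[0,0,-2],"turn":0},
    {"fingers":0,"translation":[0,0,-2],"turn":0},
    {"fingers":0,"translation":[0,0,0],"turn":0},
  ],
)

```text
t: 12.58
eef_pos: [0.5484, -0.1228, 0.0745]
tool_rot: [0.0, 0.803, -0.596, -0.0]
contact_force: [-0.3, 0.1, -0.4]
gripper_width: -0.002
```

```bash
python3 - <<'E'
from ang import *
hole("side")
im=save("side","s5.png"); a=im[140:190,250:310];cv2.imwrite("pics/s5d.png",cv2.resize(a,None,fx=12,fy=12,interpolation=cv2.INTER_CUBIC))
E
```

```text
12.62 side [] [ 0.  -0.1  0.4] [ 0.5486 -0.1228  0.0747]
```

View pics/s5d.png

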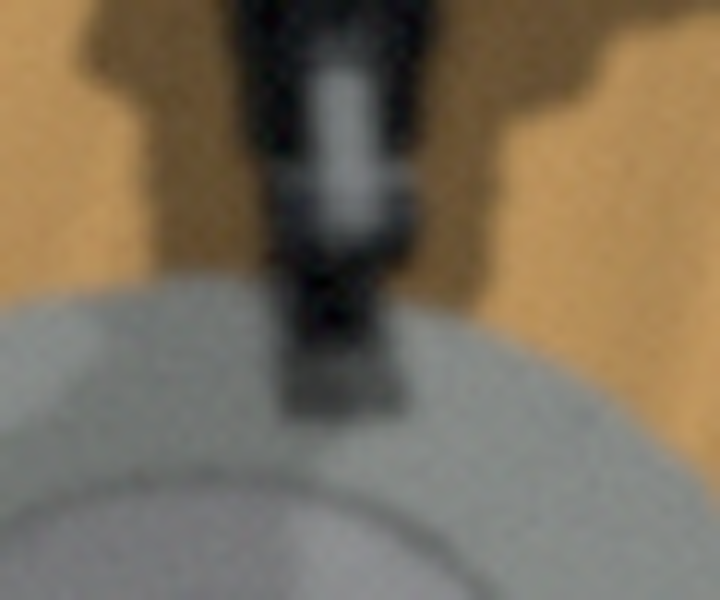

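Call:
move_arm(
  steps=[
    {"fingers":0,"translation":[0,0,-2],"turn":0},
    {"fingers":0,"translation":[0,0,-2],"turn":0},
    {"fingers":0,"translation":[0,0,0],"turn":0},
  ],
)

```text
t: 13.1
eef_pos: [0.5484, -0.1228, 0.0705]
tool_rot: [0.0, 0.803, -0.596, -0.0]
contact_force: [-0.5, 0.2, -0.0]
gripper_width: 0.003
```

Call:
move_arm(
  steps=[
    {"fingers":0,"translation":[0,0,-1],"turn":0},
    {"fingers":0,"translation":[0,0,-1],"turn":0},
    {"fingers":0,"translation":[0,0,0],"turn":0},
  ],
)

```text
t: 13.48
eef_pos: [0.5485, -0.1228, 0.0686]
tool_rot: [0.0, 0.803, -0.596, -0.0]
contact_force: [0.5, -0.3, 0.0]
gripper_width: -0.003
```

```bash
python3 - <<'E'
from ang import *
hole("side")
im=save("side","s6.png"); a=im[140:190,250:310];cv2.imwrite("pics/s6d.png",cv2.resize(a,None,fx=12,fy=12,interpolation=cv2.INTER_CUBIC))
hole("side")
E
```

```text
13.53 side [([281.9, 228.6], 0.82, (85.6, 2.117)), ([289.7, 349.9], 0.64, (358.1, 1.856))] [-0.1  0.3 -0.3] [ 0.5486 -0.1228  0.0687]
13.68 side [([291.5, 223.7], 0.57, (84.8, 2.404)), ([291.5, 342.8], 0.18, (344.5, 1.871)), ([290.0, 354.1], 0.17, (366.4, 1.855))] [-0.2 -0.5 -0.3] [ 0.5486 -0.1228  0.0688]
```

View pics/s6d.png

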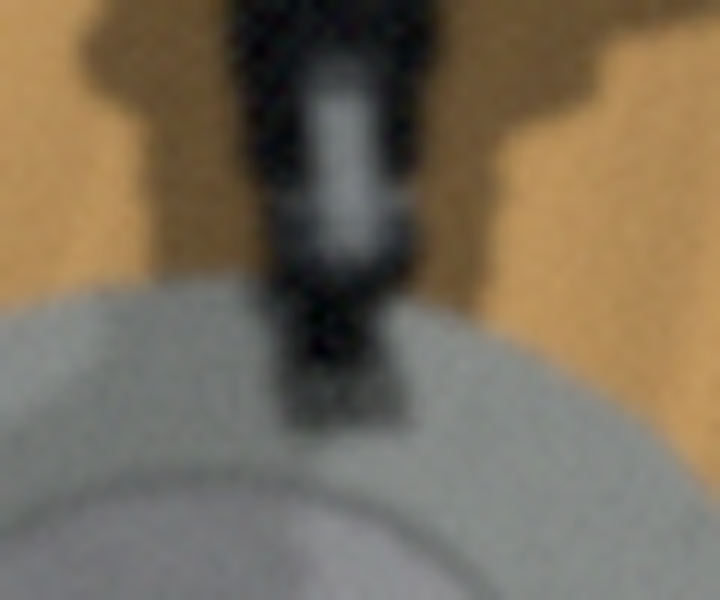

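Call:
move_arm(
  steps=[
    {"fingers":0,"translation":[0,0,-0.8],"turn":0},
    {"fingers":0,"translation":[0,0,-0.7],"turn":0},
    {"fingers":0,"translation":[0,0,0],"turn":0},
  ],
)

```text
t: 14.1
eef_pos: [0.5485, -0.1228, 0.0671]
tool_rot: [0.0, 0.803, -0.596, -0.0]
contact_force: [0.6, -1.2, 0.1]
gripper_width: -0.002
```

Call:
move_arm(
  steps=[
    {"fingers":0,"translation":[0,0,-0.8],"turn":0},
    {"fingers":0,"translation":[0,0,-0.7],"turn":0},
    {"fingers":0,"translation":[0,0,0],"turn":0},
  ],
)

```text
t: 14.48
eef_pos: [0.5485, -0.1228, 0.0656]
tool_rot: [0.0, 0.803, -0.596, -0.0]
contact_force: [-0.5, -0.2, -0.1]
gripper_width: 0.003
```

Call:
move_arm(
  steps=[
    {"fingers":0,"translation":[0,0,-0.8],"turn":0},
    {"fingers":0,"translation":[0,0,-0.7],"turn":0},
    {"fingers":0,"translation":[0,0,0],"turn":0},
  ],
)

```text
t: 14.85
eef_pos: [0.5485, -0.1228, 0.0641]
tool_rot: [0.0, 0.803, -0.596, -0.0]
contact_force: [0.1, -0.8, 0.5]
gripper_width: 0.003
```

```bash
python3 - <<'E'
from ang import *
hole("side")
im=save("side","s7.png"); a=im[140:190,250:310];cv2.imwrite("pics/s7d.png",cv2.resize(a,None,fx=12,fy=12,interpolation=cv2.INTER_CUBIC))
hole("side")
E
```

```text
14.9 side [([272.3, 175.5], 0.97, (72.9, -1.566))] [ 0.8 -0.1  0.7] [ 0.5486 -0.1228  0.0642]
15.05 side [([259.6, 174.0], 0.56, (78.8, -1.18))] [-0.8  0.3 -1. ] [ 0.5486 -0.1228  0.0643]
```

View pics/s7d.png

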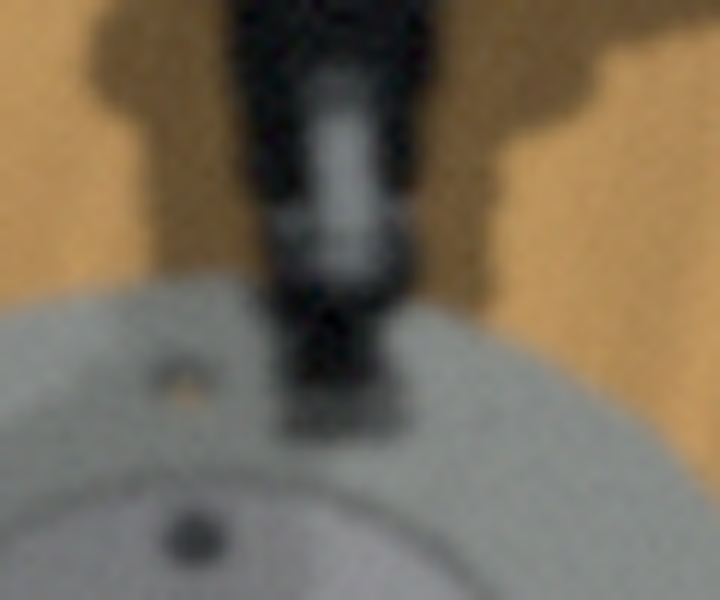

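Call:
move_arm(
  steps=[
    {"fingers":0,"translation":[0,0,-0.5],"turn":0},
    {"fingers":0,"translation":[0,0,-0.5],"turn":0},
    {"fingers":0,"translation":[0,0,0],"turn":0},
  ],
)

```text
t: 15.48
eef_pos: [0.5485, -0.1228, 0.0632]
tool_rot: [0.0, 0.803, -0.596, -0.0]
contact_force: [-0.6, -0.1, -0.0]
gripper_width: -0.004
```

Call:
move_arm(
  steps=[
    {"fingers":0,"translation":[0,0,-0.5],"turn":0},
    {"fingers":0,"translation":[0,0,-0.5],"turn":0},
    {"fingers":0,"translation":[0,0,0],"turn":0},
  ],
)

```text
t: 15.85
eef_pos: [0.5485, -0.1228, 0.0622]
tool_rot: [0.0, 0.803, -0.596, -0.0]
contact_force: [-0.1, -0.3, 0.3]
gripper_width: 0.001
```

Call:
move_arm(
  steps=[
    {"fingers":0,"translation":[0,0,-0.5],"turn":0},
    {"fingers":0,"translation":[0,0,-0.5],"turn":0},
    {"fingers":0,"translation":[0,0,0],"turn":0},
  ],
)

```text
t: 16.23
eef_pos: [0.5485, -0.1228, 0.0612]
tool_rot: [0.0, 0.803, -0.596, -0.0]
contact_force: [0.1, -0.3, -0.2]
gripper_width: 0.002
```

Call:
move_arm(
  steps=[
    {"fingers":0,"translation":[0,0,-0.5],"turn":0},
    {"fingers":0,"translation":[0,0,-0.5],"turn":0},
    {"fingers":0,"translation":[0,0,0],"turn":0},
  ],
)

```text
t: 16.6
eef_pos: [0.549, -0.1228, 0.0604]
tool_rot: [-0.0, 0.803, -0.596, 0.0]
contact_force: [0.7, 0.3, 0.9]
gripper_width: 0.001
```

```bash
python3 - <<'E'
from ang import *
hole("side")
im=save("side","s8.png"); a=im[140:190,250:310];cv2.imwrite("pics/s8d.png",cv2.resize(a,None,fx=12,fy=12,interpolation=cv2.INTER_CUBIC))
hole("side")
E
```

```text
16.65 side [([255.4, 231.4], 0.59, (89.9, 1.462))] [ 0.7 -1.6  1.3] [ 0.5489 -0.1228  0.0604]
16.8 side [([258.3, 231.9], 0.56, (89.7, 1.532))] [-0.7  0.2  1.2] [ 0.5484 -0.1228  0.0602]
```

View pics/s8d.png

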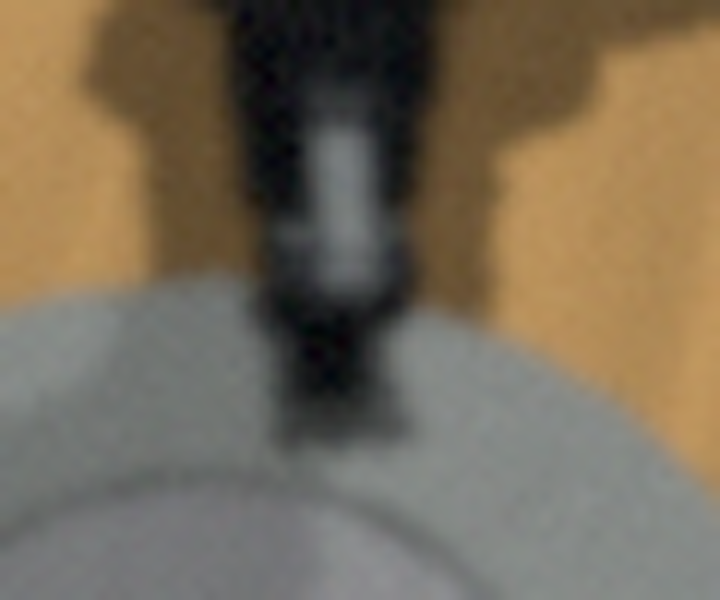

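```bash
python3 - <<'E'
from ang import *
im=save("side","s9.png"); hole("side")
im2=save("top","t9.png"); hole("top")
cv2.imwrite("pics/s9c.png",cv2.resize(im[130:280,170:370],None,fx=4,fy=4,interpolation=cv2.INTER_CUBIC))
cv2.imwrite("pics/t9c.png",cv2.resize(im2[130:280,200:350],None,fx=4,fy=4,interpolation=cv2.INTER_CUBIC))
E
```

```text
16.95 side [([259.0, 232.0], 0.94, (89.7, 1.549))] [ 0.3 -0.3  2. ] [ 0.5484 -0.1228  0.0602]
17.1 top [([247.4, 215.3], 0.76, (81.3, 1.649))] [1.4 0.2 2.3] [ 0.5485 -0.1228  0.0602]
```

View pics/s9c.png

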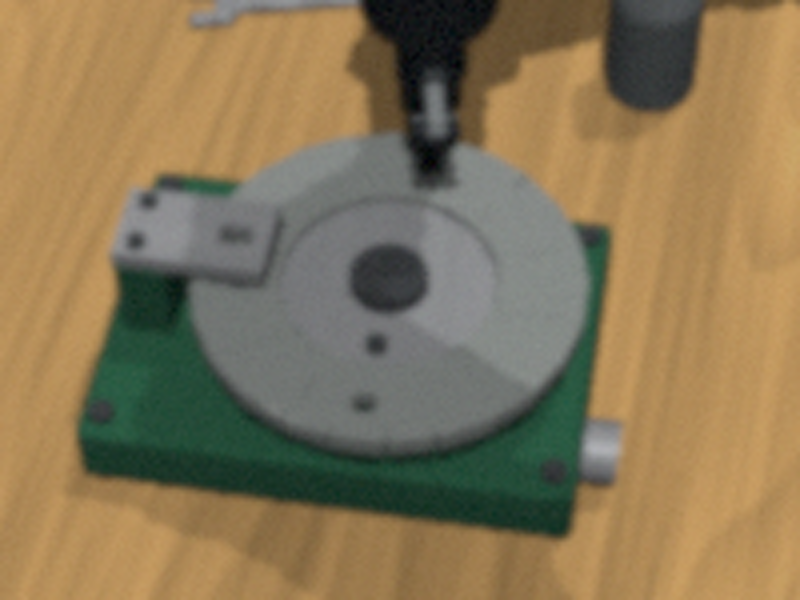

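View pics/t9c.png

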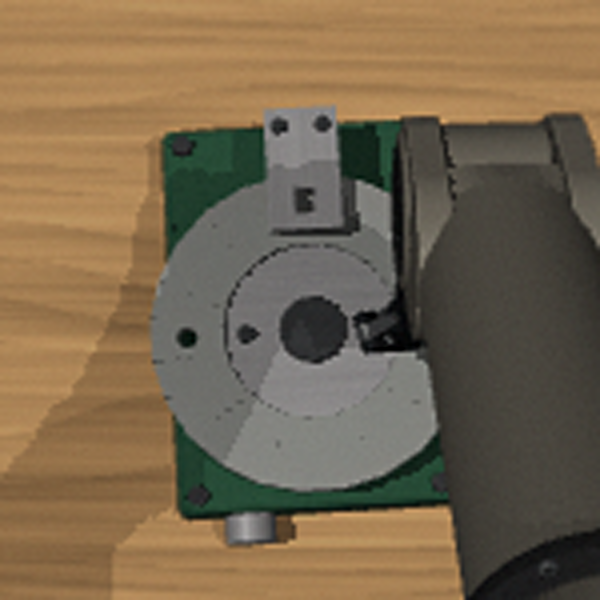

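```bash
cat > arc.py <<'E'
from ang import *
import sys,json
def arc(p0,dth):
    c=X[:2]; d=np.array(p0[:2])-c; r=np.hypot(*d); a=np.arctan2(d[1],d[0]); cur=np.array(p0[:2]); out=[]
    for t in dth:
        a+=t; n=c+r*np.array([np.cos(a),np.sin(a)]); s=((n-cur)*1000).round(1); cur=cur+s/1000; out.append({"fingers":0,"translation":[float(s[0]),float(s[1]),0],"turn":round(t,3)})
    print(r,a); print(json.dumps(out))
E
python3 - <<'E'
from arc import *
print("top hole",pol("top",[(187+.5)/4-.5+200,(338+.5)/4-.5+130]),"bolt",pol("top",[(248+.5)/4-.5+200,(334+.5)/4-.5+130],.088))
print("side hole",pol("side",[(364+.5)/4-.5+170,(403+.5)/4-.5+130]),"bolt",pol("side",[(376+.5)/4-.5+170,(344+.5)/4-.5+130],.088))
arc(get_obs()["eef_pos"],[-.03,-.06,-.09,-.1,-.1,-.1,-.1,-.09,-.06,-.03])
E
```

```text
top hole (83.7, 1.606) bolt (42.1, 1.62)
side hole (84.9, 1.579) bolt (43.5, 1.567)
0.08707933234711634 -2.3664057971576695
[{"fingers": 0, "translation": [-2.6, 0.1, 0], "turn": -0.03}, {"fingers": 0, "translation": [-5.2, 0.5, 0], "turn": -0.06}, {"fingers": 0, "translation": [-7.7, 1.4, 0], "turn": -0.09}, {"fingers": 0, "translation": [-8.4, 2.2, 0], "turn": -0.1}, {"fingers": 0, "translation": [-8.2, 3.2, 0], "turn": -0.1}, {"fingers": 0, "translation": [-7.7, 3.9, 0], "turn": -0.1}, {"fingers": 0, "translation": [-7.4, 4.6, 0], "turn": -0.1}, {"fingers": 0, "translation": [-6.2, 4.8, 0], "turn": -0.09}, {"fingers": 0, "translation": [-3.8, 3.5, 0], "turn": -0.06}, {"fingers": 0, "translation": [-1.9, 1.9, 0], "turn": -0.03}]
```

The wheel stands still, with the hole at about +1.59 rad from the slot. Under the light touch I drag it clockwise by about 0.76 rad first.

Call:
move_arm(
  steps=[
    {"fingers":0,"translation":[-2.6,0.1,0],"turn":-0.03},
    {"fingers":0,"translation":[-5.2,0.5,0],"turn":-0.06},
    {"fingers":0,"translation":[-7.7,1.4,0],"turn":-0.09},
    {"fingers":0,"translation":[-8.4,2.2,0],"turn":-0.1},
    {"fingers":0,"translation":[-8.2,3.2,0],"turn":-0.1},
    {"fingers":0,"translation":[-7.7,3.9,0],"turn":-0.1},
    {"fingers":0,"translation":[-7.4,4.6,0],"turn":-0.1},
    {"fingers":0,"translation":[-6.2,4.8,0],"turn":-0.09},
    {"fingers":0,"translation":[-3.8,3.5,0],"turn":-0.06},
    {"fingers":0,"translation":[-1.9,1.9,0],"turn":-0.03},
  ],
)

```text
t: 18.4
eef_pos: [0.4889, -0.0965, 0.0602]
tool_rot: [-0.0, -0.524, 0.851, 0.0]
contact_force: [0.1, -0.7, 1.7]
gripper_width: -0.004
```

```bash
python3 - <<'E'
from arc import *
im=save("side","s10.png"); hole("side")
im2=save("top","t10.png"); hole("top")
cv2.imwrite("pics/s10c.png",cv2.resize(im[130:280,170:370],None,fx=4,fy=4,interpolation=cv2.INTER_CUBIC))
cv2.imwrite("pics/t10c.png",cv2.resize(im2[130:280,200:350],None,fx=4,fy=4,interpolation=cv2.INTER_CUBIC))
arc(get_obs()["eef_pos"],[-.03,-.06,-.09,-.1,-.1,-.1,-.1,-.09,-.06,-.03])
E
```

```text
18.5 side [([231.4, 221.0], 0.72, (96.3, 0.819))] [-0.  -0.7  1.7] [ 0.4894 -0.0968  0.0602]
18.65 top [([254.8, 194.1], 0.65, (77.8, 0.843)), ([173.1, 258.2], 0.2, (307.3, 1.946))] [-0.5 -1.   2. ] [ 0.4896 -0.097   0.0602]
0.08714465874022727 -3.1221998911708684
[{"fingers": 0, "translation": [-1.8, 1.9, 0], "turn": -0.03}, {"fingers": 0, "translation": [-3.5, 3.9, 0], "turn": -0.06}, {"fingers": 0, "translation": [-4.7, 6.3, 0], "turn": -0.09}, {"fingers": 0, "translation": [-4.5, 7.4, 0], "turn": -0.1}, {"fingers": 0, "translation": [-3.8, 7.9, 0], "turn": -0.1}, {"fingers": 0, "translation": [-3.0, 8.1, 0], "turn": -0.1}, {"fingers": 0, "translation": [-2.1, 8.5, 0], "turn": -0.1}, {"fingers": 0, "translation": [-1.2, 7.7, 0], "turn": -0.09}, {"fingers": 0, "translation": [-0.4, 5.2, 0], "turn": -0.06}, {"fingers": 0, "translation": [-0.1, 2.7, 0], "turn": -0.03}]
```

View pics/s10c.png

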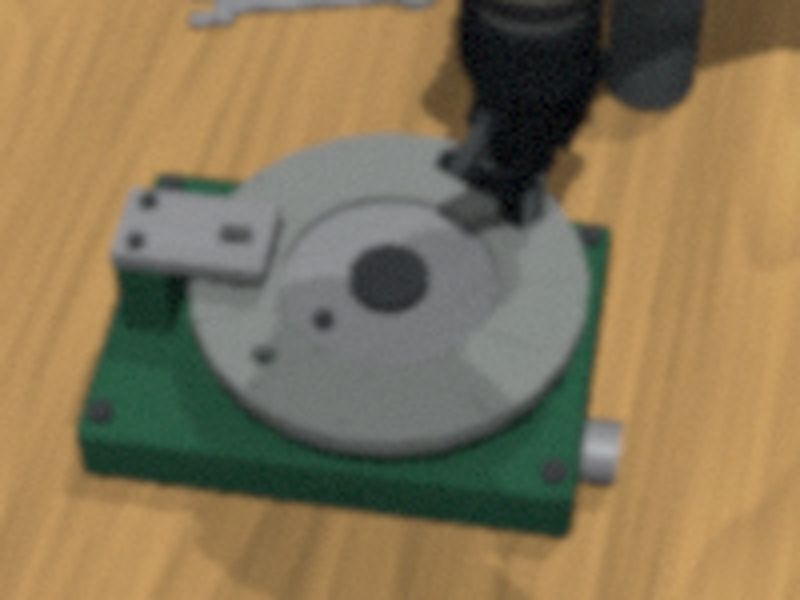

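View pics/t10c.png

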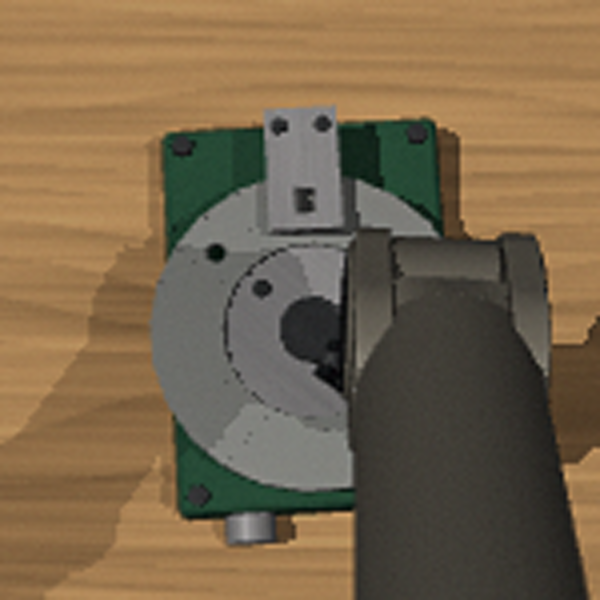

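Call:
move_arm(
  steps=[
    {"fingers":0,"translation":[-1.8,1.9,0],"turn":-0.03},
    {"fingers":0,"translation":[-3.5,3.9,0],"turn":-0.06},
    {"fingers":0,"translation":[-4.7,6.3,0],"turn":-0.09},
    {"fingers":0,"translation":[-4.5,7.4,0],"turn":-0.1},
    {"fingers":0,"translation":[-3.8,7.9,0],"turn":-0.1},
    {"fingers":0,"translation":[-3.0,8.1,0],"turn":-0.1},
    {"fingers":0,"translation":[-2.1,8.5,0],"turn":-0.1},
    {"fingers":0,"translation":[-1.2,7.7,0],"turn":-0.09},
    {"fingers":0,"translation":[-0.4,5.2,0],"turn":-0.06},
    {"fingers":0,"translation":[-0.1,2.7,0],"turn":-0.03},
  ],
)

```text
t: 19.95
eef_pos: [0.4645, -0.0365, 0.0603]
tool_rot: [0.0, -0.171, 0.985, 0.0]
contact_force: [-0.1, -0.6, 0.1]
gripper_width: 0.003
```

```bash
cat > lk.py <<'E'
from arc import *
def look(k):
    im=save("side",f"s{k}.png"); hole("side")
    im2=save("top",f"t{k}.png"); hole("top")
    a=cv2.resize(im[160:230,200:300],None,fx=7,fy=7,interpolation=cv2.INTER_CUBIC)
    b=cv2.resize(im2[155:230,240:320],None,fx=8,fy=8,interpolation=cv2.INTER_CUBIC)
    cv2.imwrite(f"pics/s{k}c.png",a); cv2.imwrite(f"pics/t{k}c.png",b)
def S(x,y): return [(x+.5)/7-.5+200,(y+.5)/7-.5+160]
def T(x,y): return [(x+.5)/8-.5+240,(y+.5)/8-.5+155]
E
python3 - <<'E'
from lk import *
look(11)
E
```

```text
20.05 side [([226.2, 198.2], 0.86, (91.0, 0.11))] [ 0.9 -1.4  0.9] [ 0.4645 -0.037   0.0603]
20.2 top [([277.2, 181.4], 0.94, (84.6, -0.064))] [0.4 0.1 1.5] [ 0.4645 -0.0374  0.0602]
```

View pics/s11c.png

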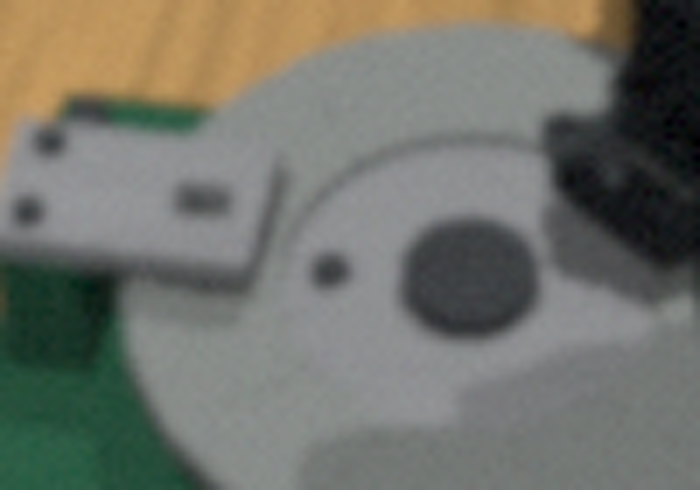

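View pics/t11c.png

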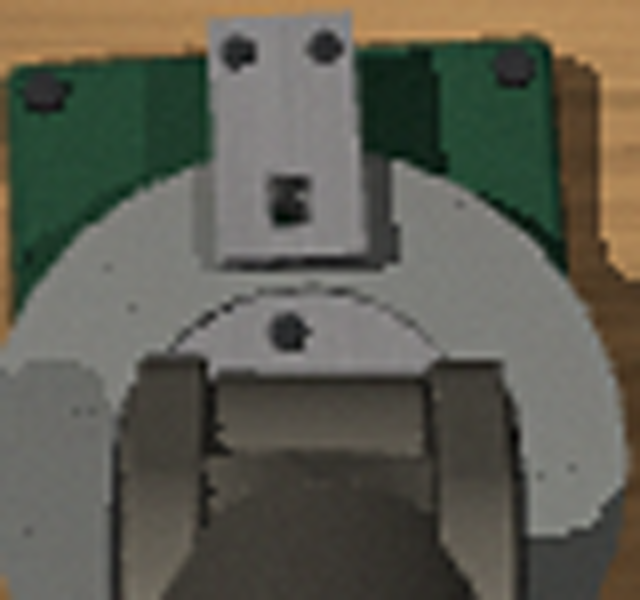

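```bash
cat >> lk.py <<'E'
C={"top":np.array([.5506,-.0374,.0655]),"side":np.array([.5525,-.0339,.0640])}
def pc(c,uv,z):
    p=onz(c,uv,z); d=p[:2]-C[c][:2]; return round(float(np.hypot(*d))*1000,1), round(float(np.arctan2(d[1],d[0])-C[c][2]),3)
E
python3 - <<'E'
from lk import *
g=lambda o,p,s:(np.array(p,float)+.5)/s-.5+np.array(o)
print("t9",pc("top",g((200,130),(187,338),4),.09),pc("top",g((200,130),(248,334),4),.089),pc("side",g((170,130),(364,403),4),.09),pc("side",g((170,130),(376,344),4),.089))
print("t10",pc("top",g((200,130),(216,253),4),.09),pc("top",g((200,130),(262,288),4),.089),pc("side",g((170,130),(263,355),4),.09),pc("side",g((170,130),(323,319),4),.089))
print("t11",pc("top",T(288,331),.089),pc("side",S(330,270),.089))
E
```

```text
t9 (85.2, 1.592) (43.6, 1.598) (83.1, 1.593) (42.4, 1.596)
t10 (84.4, 0.837) (44.4, 0.817) (83.4, 0.808) (42.8, 0.777)
t11 (44.9, 0.065) (44.6, 0.001)
```

```bash
cat > zoom.py <<'E'
from lk import *
def W2(c,l):
    x,y,th=C[c]; co,s=np.cos(th),np.sin(th); return [x+co*l[0]-s*l[1],y+s*l[0]+co*l[1],l[2]]
def zoom(k,angs):
    outs=[]
    for c in("top","side"):
        im=cv2.imread(f"pics/{c[0]}{k}.png"); ce=proj(c,[W2(c,(.078,0,.1))])[0].round().astype(int); o=ce-[14,14]
        a=cv2.resize(im[o[1]:o[1]+28,o[0]:o[0]+28],None,fx=14,fy=14,interpolation=cv2.INTER_NEAREST); b=a.copy()
        def pl(L,col):
            P=((proj(c,[W2(c,l) for l in L])-o+.5)*14-.5).round().astype(int); cv2.polylines(b,[P.reshape(-1,1,2)],True,col,1)
        q=np.linspace(0,2*np.pi,40)
        pl([(.0765,.0065,.112),(.0935,.0065,.112),(.0935,-.0065,.112),(.0765,-.0065,.112)],(255,0,255))
        pl([(.0765,.0065,.102),(.0935,.0065,.102),(.0935,-.0065,.102),(.0765,-.0065,.102)],(255,0,120))
        for A,col in zip(angs,[(0,0,255),(0,255,255)]):
            pl([(.085*np.cos(A)+.0065*np.cos(t),.085*np.sin(A)+.0065*np.sin(t),.09) for t in q],col)
            pl([(.045*np.cos(A)+.005*np.cos(t),.045*np.sin(A)+.005*np.sin(t),.089) for t in q],col)
        outs+= [a,b]
    h=np.vstack([np.hstack(outs[:2]),np.hstack(outs[2:])]); cv2.imwrite(f"pics/z{k}.png",h[:,:])
    print(h.shape)
import sys
E
python3 - <<'E'
from zoom import *
zoom(11,[0,.04])
im=cv2.imread("pics/z11.png"); cv2.imwrite("pics/z11.png",cv2.resize(im,(600,600),interpolation=cv2.INTER_AREA))
E
```

```text
(784, 784, 3)
```

View pics/z11.png

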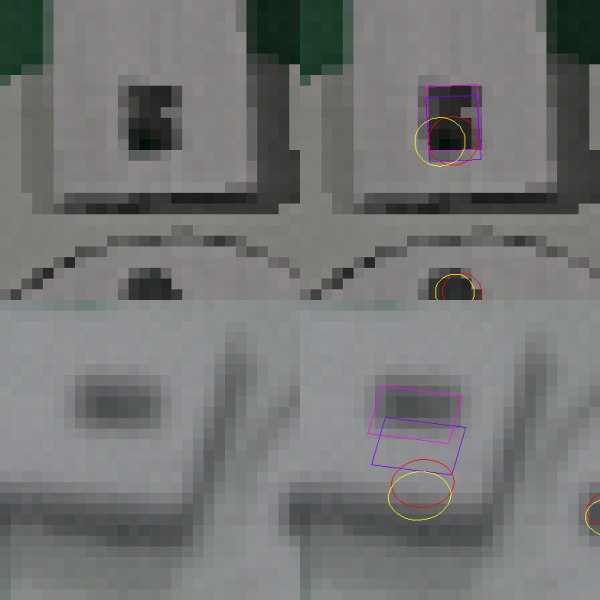

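Call:
move_arm(
  steps=[
    {"fingers":0,"translation":[0,1.3,0],"turn":-0.015},
    {"fingers":0,"translation":[0,1.3,0],"turn":-0.015},
    {"fingers":0,"translation":[0,0,0],"turn":0},
    {"fingers":0,"translation":[0,0,0],"turn":0},
  ],
)

```text
t: 20.75
eef_pos: [0.4644, -0.0345, 0.0602]
tool_rot: [0.0, -0.157, 0.988, -0.0]
contact_force: [0.7, 0.5, 2.1]
gripper_width: 0.001
```

```bash
python3 - <<'E'
from zoom import *
look(12)
zoom(12,[0,.04])
im=cv2.imread("pics/z12.png"); cv2.imwrite("pics/z12.png",cv2.resize(im,(600,600),interpolation=cv2.INTER_AREA))
E
```

```text
20.85 side [([231.2, 195.7], 0.85, (81.0, 0.014))] [0.4 0.3 1. ] [ 0.4644 -0.0345  0.0603]
21.0 top [] [ 1.  -0.4  1.7] [ 0.4644 -0.0345  0.0602]
(784, 784, 3)
```

View pics/z12.png

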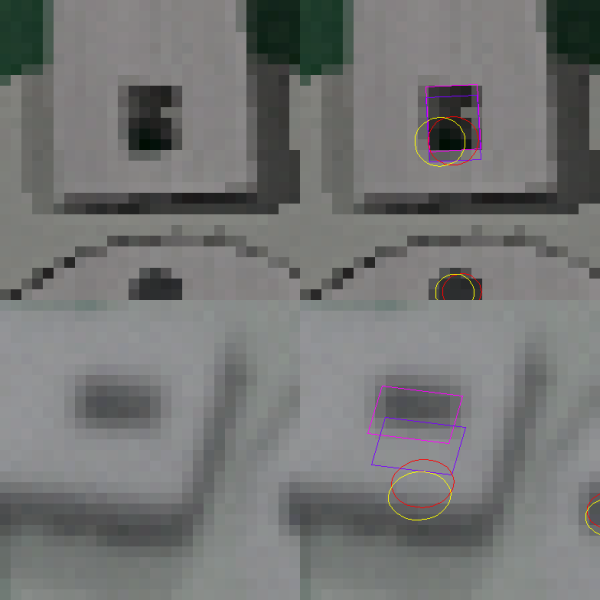

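View pics/s12c.png

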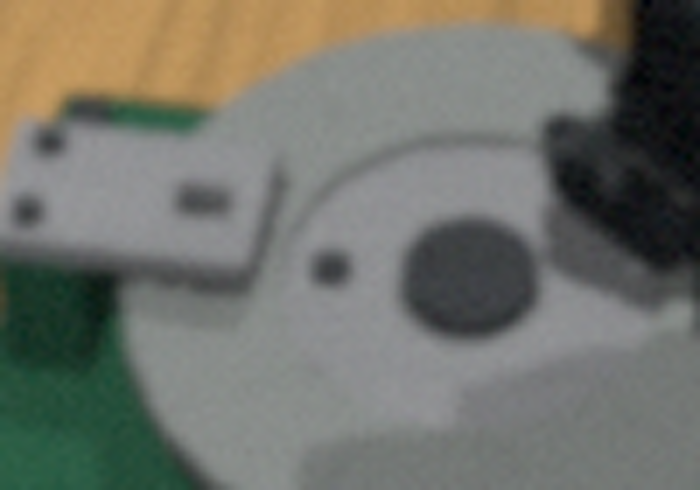

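View pics/t12c.png

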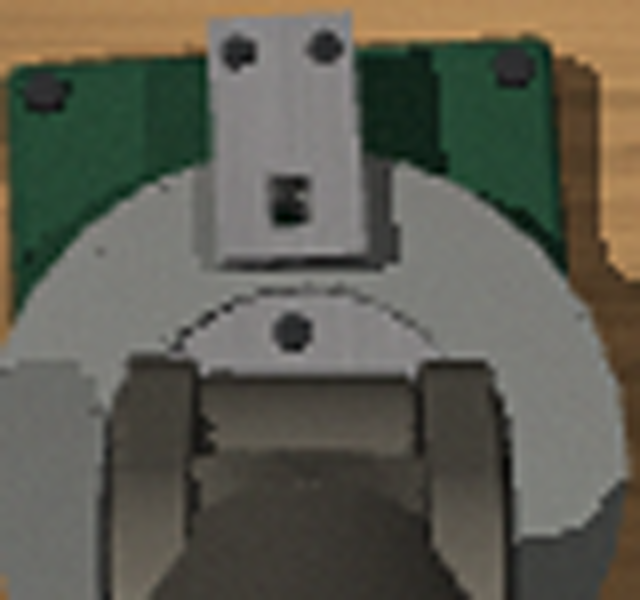

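```bash
cat > bolt.py <<'E'
from zoom import *
def bolt(k,c,guess):
    g=cv2.cvtColor(cv2.imread(f"pics/{c[0]}{k}.png"),cv2.COLOR_BGR2GRAY).astype(float)
    z=.089; p=proj(c,[W2(c,(.045*np.cos(guess),.045*np.sin(guess),z))])[0]
    for _ in range(8):
        yy,xx=np.mgrid[0:420,0:560]; m=np.hypot(xx-p[0],yy-p[1])<4.5; bg=np.percentile(g[m],85); w=np.clip(bg-8-g,0,None)*m
        p=np.array([(w*xx).sum(),(w*yy).sum()])/w.sum()
    return p.round(2),pc(c,p,z)
def hubc(k,c):
    g=cv2.cvtColor(cv2.imread(f"pics/{c[0]}{k}.png"),cv2.COLOR_BGR2GRAY).astype(float)
    p=proj(c,[W2(c,(0,0,.094))])[0]
    for _ in range(8):
        yy,xx=np.mgrid[0:420,0:560]; m=np.hypot(xx-p[0],yy-p[1])<14; w=(g<90)*m*1.; p=np.array([(w*xx).sum(),(w*yy).sum()])/w.sum()
    return p.round(2),(onz(c,p,.094)[:2]-C[c][:2]).round(4)
E
python3 - <<'E'
from bolt import *
for k,a in ((0,-1.6),(9,1.59),(10,.81),(11,.04),(12,.01)):
    for c in("top","side"): print(k,c,bolt(k,c,a))
print(hubc(0,"top"),hubc(0,"side"),hubc(12,"side"))
E
```

```text
0 top (array([293.92, 213.69]), (44.9, -1.741))
0 side (array([271.01, 184.65]), (47.7, -1.615))
9 top (array([261.35, 213.11]), (44.3, 1.596))
9 side (array([263.64, 215.67]), (42.5, 1.597))
10 top (array([265.09, 201.66]), (44.4, 0.821))
10 side (array([250.42, 209.57]), (43.1, 0.789))
11 top (array([275.61, 196.15]), (44.2, 0.064))
11 side (array([246.68, 198.32]), (44.6, 0.012))
12 top (array([276.14, 196.12]), (44.2, 0.031))
12 side (array([246.83, 197.94]), (44.5, -0.012))
(array([277.86, 211.88]), array([-0.0011, -0.0008])) (array([266.84, 199.32]), array([-0.0009,  0.0002])) (array([267.32, 199.3 ]), array([-0.0019, -0.0001]))
```

Call:
move_arm(
  steps=[
    {"fingers":0,"translation":[0,1.2,0],"turn":-0.014},
    {"fingers":0,"translation":[0,0,0],"turn":0},
    {"fingers":0,"translation":[0,0,0],"turn":0},
    {"fingers":0,"translation":[0,0,1],"turn":0},
    {"fingers":0,"translation":[0,0,2],"turn":0},
    {"fingers":0,"translation":[0,0,10],"turn":0},
    {"fingers":0,"translation":[0,0,20],"turn":0},
    {"fingers":40,"translation":[0,20,40],"turn":0},
    {"fingers":40,"translation":[0,30,40],"turn":0},
    {"fingers":40,"translation":[0,50,0],"turn":0},
  ],
)

```text
t: 22.3
eef_pos: [0.4666, 0.0382, 0.1745]
tool_rot: [0.0, -0.15, 0.989, 0.002]
contact_force: [0.6, 0.0, -0.7]
gripper_width: 0.468
```

```bash
python3 - <<'E'
from bolt import *
look(13); zoom(13,[0,.03])
for c in("top","side"): print(c,bolt(13,c,0),hubc(13,c))
im=cv2.imread("pics/z13.png"); cv2.imwrite("pics/z13.png",cv2.resize(im,(600,600),interpolation=cv2.INTER_AREA))
print(get_obs()["eef_pos"],get_obs()["t"],get_obs()["gripper_width"],get_obs()["contact_force"])
E
```

```text
22.4 side [([226.6, 192.4], 0.87, (93.5, -0.071)), ([185.8, 344.1], 0.42, (375.0, 1.327))] [ 0.8 -0.1  0.4] [0.4642 0.0393 0.1713]
22.55 top [([278.7, 183.6], 0.94, (78.4, -0.118))] [ 0.5 -0.2 -0.4] [0.4639 0.0355 0.1707]
(784, 784, 3)
top (array([276.23, 196.08]), (44.3, 0.025)) (array([279.14, 220.14]), array([-0.0239, -0.0044]))
side (array([246.75, 197.69]), (44.8, -0.028)) (array([270.94, 199.21]), array([-0.0097, -0.0021]))
[0.46390051 0.03552585 0.17069454] 22.6 0.46773681107494475 [ 0.45180001 -0.20195153 -0.35931273]
```

View pics/z13.png

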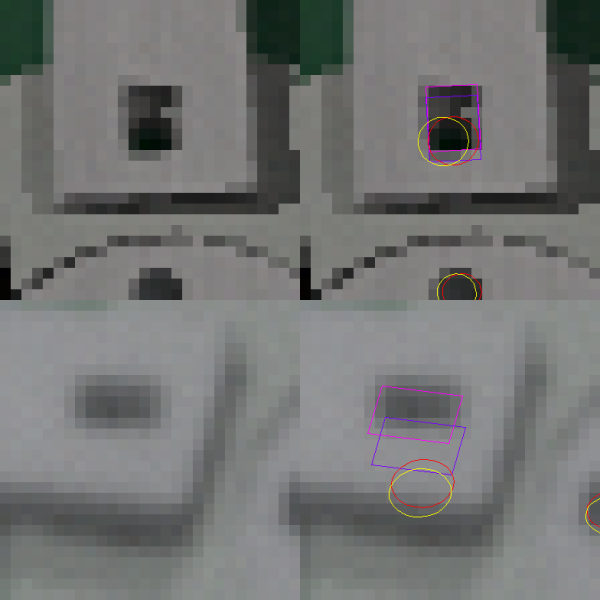

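View pics/s13.png

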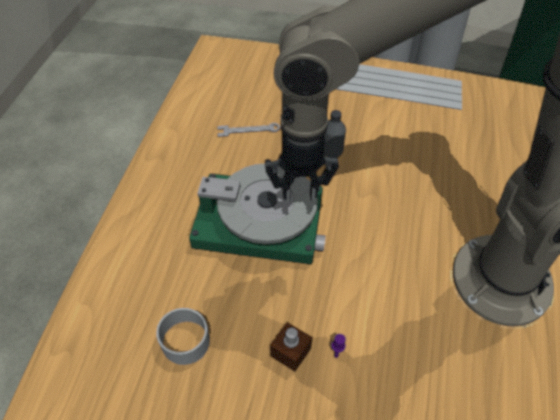

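View pics/t13.png

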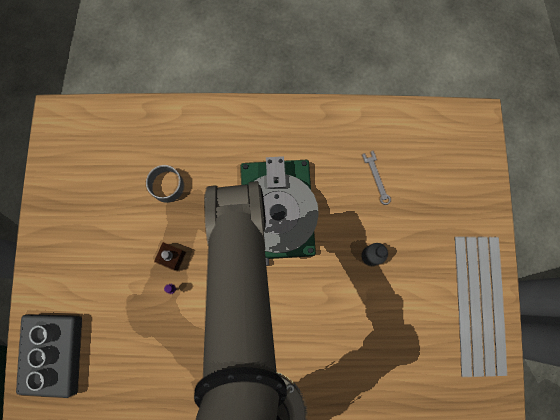

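```bash
python3 - <<'E'
from bolt import *
im=save("side","s14.png"); o=get_obs(); e=o["eef_pos"]; print(e,o["q"])
a=im[130:240,240:360]; b=cv2.resize(a,None,fx=5,fy=5,interpolation=cv2.INTER_CUBIC)
for dz,col in((0,(0,0,255)),(.03,(0,255,255)),(.073,(255,0,255))):
    p=proj("side",[e+[0,0,dz]])[0]; q=((p-[240,130]+.5)*5-.5).astype(int); cv2.circle(b,tuple(int(v) for v in q),4,col,1)
cv2.imwrite("pics/s14c.png",b)
print(o["gripper_width"], o["tool_rot"])
E
```

```text
[0.46394472 0.03514128 0.17064994] [-0.58660033  0.17533544  0.42644197  2.09150994 -0.09369164  0.89955424
 -2.95008992]
0.4701996322135551 [-3.61988732e-03 -1.48718497e-01  9.88872823e-01  4.94248268e-04]
```

View pics/s14c.png

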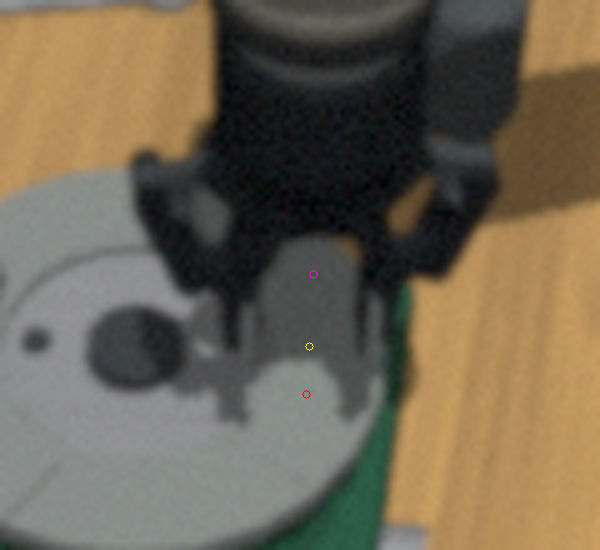

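Joint 7 is close to its limit, so I turn it back while travelling to the block. I also use the measured tip offset: the fingertips are about 30 mm above the reported TCP.

Call:
move_arm(
  steps=[
    {"fingers":50,"translation":[0,5,5],"turn":0.15},
    {"fingers":50,"translation":[-3,25,0],"turn":0.18},
    {"fingers":50,"translation":[-3,25,0],"turn":0.18},
    {"fingers":50,"translation":[-4,25,0],"turn":0.18},
    {"fingers":50,"translation":[-4,25,0],"turn":0.18},
    {"fingers":50,"translation":[-4,25,0],"turn":0.18},
    {"fingers":50,"translation":[-4,25,0],"turn":0.18},
    {"fingers":50,"translation":[-4,25,-10],"turn":0.18},
    {"fingers":50,"translation":[-3,25,-20],"turn":0.16},
    {"fingers":50,"translation":[-3,25,-20],"turn":0},
  ],
)

```text
t: 23.9
eef_pos: [0.4333, 0.2656, 0.1253]
tool_rot: [0.003, 0.804, -0.594, 0.001]
contact_force: [0.8, 0.2, 0.2]
gripper_width: 0.585
```

```bash
python3 - <<'E'
from bolt import *
read_camera("top");o=get_obs(); e=o["eef_pos"]; print(o["t"],e,o["q"].round(3),o["gripper_width"],o["tool_rot"].round(3))
E
```

```text
23.95 [0.43115655 0.26871853 0.12291148] [-0.735  0.306  0.064  2.027 -0.023  0.816 -1.929] 0.5837803063552134 [ 0.003  0.805 -0.593  0.   ]
```

Call:
move_arm(
  steps=[
    {"fingers":50,"translation":[0,-2,-20],"turn":0},
    {"fingers":50,"translation":[0,0,0],"turn":0},
  ],
)

```text
t: 24.2
eef_pos: [0.4322, 0.2622, 0.1047]
tool_rot: [0.004, 0.804, -0.595, 0.001]
contact_force: [0.4, 1.2, -0.1]
gripper_width: 0.585
```

```bash
cat > gv.py <<'E'
from bolt import *
def gv(k):
    r=[]
    im=save("side",f"s{k}.png"); im2=save("top",f"t{k}.png"); o=get_obs(); e=o["eef_pos"]; print(o["t"],e.round(4),o["gripper_width"].round(3),o["contact_force"].round(1))
    for c,i,ce in(("side",im,None),("top",im2,None)):
        p0=proj(c,[e+[0,0,.03]])[0].round().astype(int); o0=np.clip(p0-[35,35],0,None); a=i[o0[1]:o0[1]+70,o0[0]:o0[0]+57]; b=cv2.resize(a,None,fx=7,fy=8,interpolation=cv2.INTER_CUBIC) if 0 else cv2.resize(a,None,fx=7,fy=7,interpolation=cv2.INTER_CUBIC)
        q=((proj(c,[e+[0,0,.03]])[0]-o0+.5)*7-.5).astype(int); cv2.circle(b,tuple(int(v) for v in q),4,(0,0,255),1)
        q=((proj(c,[e+[0,0,.049]])[0]-o0+.5)*7-.5).astype(int); cv2.circle(b,tuple(int(v) for v in q),4,(0,255,255),1)
        r.append(b)
    cv2.imwrite(f"pics/g{k}.png",np.hstack(r))
E
python3 - <<'E'
from gv import *
gv(15)
E
```

```text
Traceback (most recent call last):
  File "gv.py", line 4, in gv
    im=save("side",f"s{k}.png"); im2=save("top",f"t{k}.png"); o=get_obs(); e=o["eef_pos"]; print(o["t"],e.round(4),o["gripper_width"].round(3),o["contact_force"].round(1))
                                                                                                                   ^^^^^^^^^^^^^^^^^^^^^^^^
AttributeError: 'float' object has no attribute 'round'
```

```bash
sed -i 's/o\["gripper_width"\].round(3)/o["gripper_width"]/' gv.py; python3 - <<'E'
from gv import *
gv(15)
E
```

```text
24.4 [0.4332 0.2645 0.1067] 0.5879767397099382 [ 1.3 -0.2 -0.4]
```

View pics/g15.png

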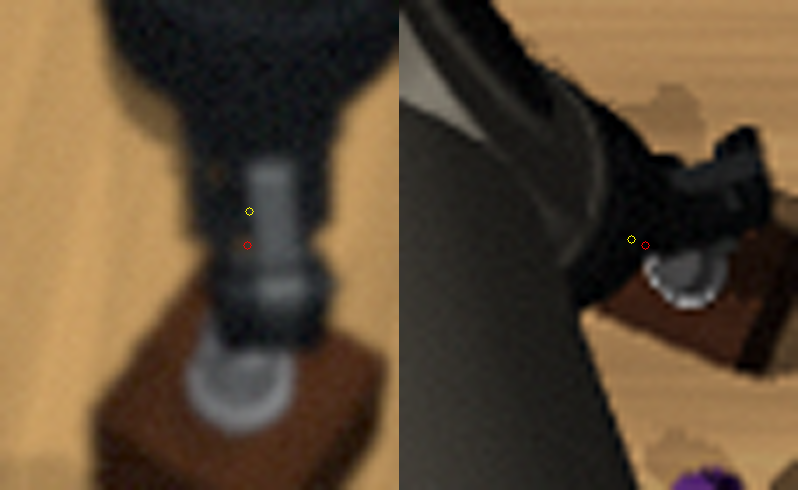

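Call:
move_arm(
  steps=[
    {"fingers":50,"translation":[-1,1,-20],"turn":0},
    {"fingers":50,"translation":[0,0,-20],"turn":0},
    {"fingers":50,"translation":[0,0,-15],"turn":0},
    {"fingers":50,"translation":[0,0,0],"turn":0},
  ],
)

```text
t: 24.9
eef_pos: [0.431, 0.2655, 0.0504]
tool_rot: [0.003, 0.805, -0.593, 0.002]
contact_force: [0.2, 0.0, 0.3]
gripper_width: 0.583
```

```bash
python3 - <<'E'
from gv import *
gv(16)
E
```

```text
25.0 [0.4318 0.2661 0.0514] 0.5833704109377604 [0.2 0.4 0.4]
```

View pics/g16.png

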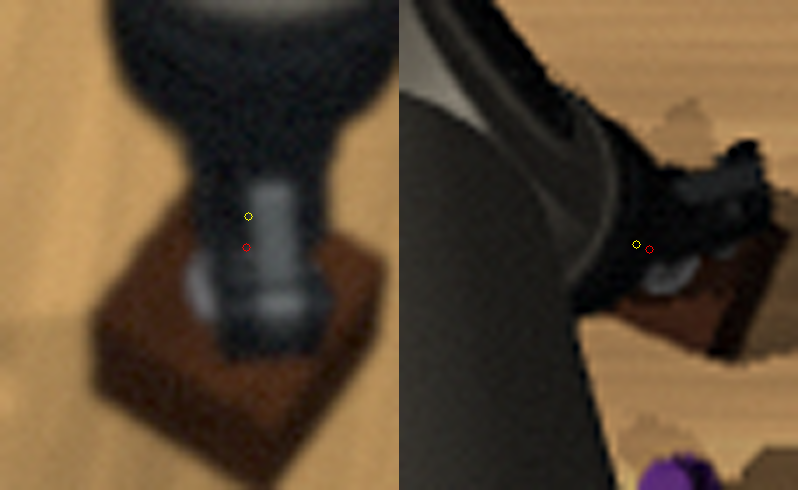

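Call:
move_arm(
  steps=[
    {"fingers":50,"translation":[0,0,-8],"turn":0},
    {"fingers":50,"translation":[0,0,-6],"turn":0},
    {"fingers":50,"translation":[0,0,0],"turn":0},
    {"fingers":10,"translation":[0,0,0],"turn":0},
    {"fingers":10,"translation":[0,0,0],"turn":0},
    {"fingers":10,"translation":[0,0,0],"turn":0},
    {"fingers":10,"translation":[0,0,0],"turn":0},
    {"fingers":10,"translation":[0,0,0],"turn":0},
  ],
  newtons=40,
)

```text
t: 26.0
eef_pos: [0.4315, 0.2661, 0.0372]
tool_rot: [0.002, 0.805, -0.593, 0.002]
contact_force: [-1.3, 0.6, 5.4]
gripper_width: 0.244
```

```bash
python3 - <<'E'
from gv import *
gv(17)
E
```

```text
26.1 [0.4315 0.2661 0.0373] 0.2401591763968176 [-1.2 -0.1  6.4]
```

View pics/g17.png

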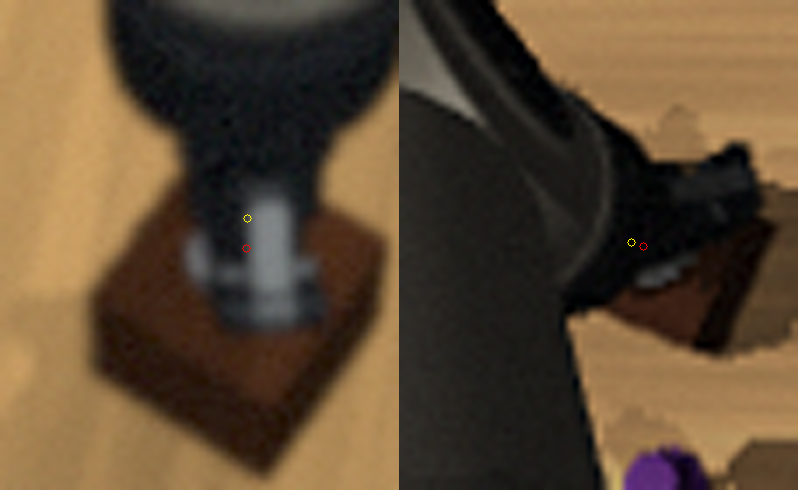

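Call:
move_arm(
  steps=[
    {"fingers":10,"translation":[0,0,2],"turn":0},
    {"fingers":10,"translation":[0,0,8],"turn":0},
    {"fingers":10,"translation":[0,0,20],"turn":0},
    {"fingers":10,"translation":[0,0,30],"turn":0},
    {"fingers":10,"translation":[0,0,30],"turn":0},
    {"fingers":10,"translation":[0,0,30],"turn":0},
    {"fingers":10,"translation":[0,0,0],"turn":0},
    {"fingers":10,"translation":[0,0,0],"turn":0},
  ],
)

```text
t: 27.1
eef_pos: [0.4309, 0.2654, 0.1564]
tool_rot: [0.003, 0.805, -0.593, 0.002]
contact_force: [0.6, -0.5, -0.8]
gripper_width: 0.246
```

```bash
python3 - <<'E'
from gv import *
gv(18)
E
```

```text
27.2 [0.4306 0.2652 0.1558] 0.24172500315907036 [ 0.2 -0.7 -2. ]
```

View pics/g18.png

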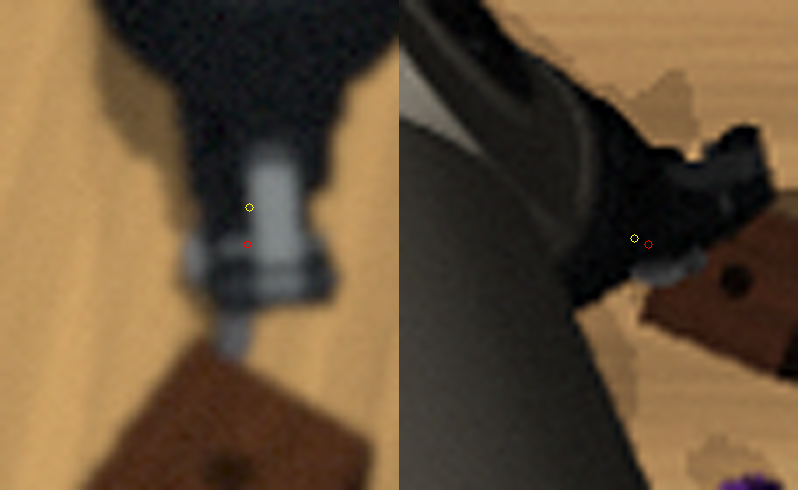

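```bash
cat > refine.py <<'E'
from h import *
def refine(c,f,x0):
    g=cv2.GaussianBlur(cv2.cvtColor(cv2.imread(f),cv2.COLOR_BGR2GRAY).astype(np.float32),(0,0),.7)
    def W3(p,L):
        L=np.array(L,float)/1000; co,s=np.cos(p[2]),np.sin(p[2]); return np.c_[p[0]+co*L[:,0]-s*L[:,1],p[1]+s*L[:,0]+co*L[:,1],L[:,2]]
    cor=np.array([(65,25),(151,25),(151,-25),(65,-25)],float)
    segs=[]
    for i in range(4):
        a,b=cor[i],cor[(i+1)%4]; t=np.linspace(.08,.92,40)[:,None]; P=a+(b-a)*t; n=P/1; d=(b-a)/np.linalg.norm(b-a); nrm=np.array([d[1],-d[0]])  # in/out
        if nrm@( (a+b)/2-np.array([108,0]))<0: nrm=-nrm
        segs.append((P,nrm))
    def score(p,detail=False):
        s=[]
        for P,n in segs:
            i_=np.c_[P-2.2*n,np.full(len(P),112)]; o_=np.c_[P+2.2*n,np.full(len(P),112)]
            a=proj(c,W3(p,i_)).astype(np.float32); b=proj(c,W3(p,o_)).astype(np.float32)
            va=cv2.remap(g,a[:,None,0],a[:,None,1],cv2.INTER_LINEAR).ravel(); vb=cv2.remap(g,b[:,None,0],b[:,None,1],cv2.INTER_LINEAR).ravel()
            s.append(abs(float(np.mean(va-vb))))
        return s if detail else sum(s)
    best=None
    for yaw in np.arange(.05,.085,.005):
        for dx in np.arange(-5,5.1,.5):
            for dy in np.arange(-5,5.1,.5):
                p=[x0[0]+dx/1000,x0[1]+dy/1000,yaw]; v=score(p)
                if best is None or v>best[0]: best=(v,p)
    p=best[1]; return np.round(p,4),np.round(score(p,True),1),W3(p,[(85,0,112)])[0].round(4)
E
python3 - <<'E'
from refine import *
for c,f in(("side","pics/s18.png"),("side","pics/s12.png"),("top","pics/t0.png"),("top","pics/t12.png")):
    print(c,f,refine(c,f,[.5516,-.0358]))
E
```

```text
side pics/s18.png (array([ 0.5466, -0.0358,  0.05  ]), array([26.5, 21.1, 18.3, 17.5]), array([ 0.6315, -0.0316,  0.112 ]))
side pics/s12.png (array([ 0.5466, -0.0358,  0.05  ]), array([26.2, 20.6, 17.6, 17.2]), array([ 0.6315, -0.0316,  0.112 ]))
top pics/t0.png (array([ 0.5511, -0.0363,  0.06  ]), array([30.9,  6.7, 43.4, 46.7]), array([ 0.6359, -0.0312,  0.112 ]))
top pics/t12.png (array([ 0.5511, -0.0363,  0.06  ]), array([34.5,  6.8, 48.5, 52.1]), array([ 0.6359, -0.0312,  0.112 ]))
```

Call:
move_arm(
  steps=[
    {"fingers":10,"translation":[10,-15,10],"turn":0},
    {"fingers":10,"translation":[20,-30,10],"turn":0},
    {"fingers":10,"translation":[25,-36,0],"turn":0},
    {"fingers":10,"translation":[25,-36,0],"turn":0},
    {"fingers":10,"translation":[25,-36,0],"turn":0},
    {"fingers":10,"translation":[25,-36,0],"turn":0},
    {"fingers":10,"translation":[25,-36,0],"turn":0},
    {"fingers":10,"translation":[25,-36,0],"turn":0},
    {"fingers":10,"translation":[20,-27,0],"turn":0},
    {"fingers":10,"translation":[5,-8,0],"turn":0},
  ],
)

```text
t: 28.45
eef_pos: [0.6364, -0.0328, 0.1755]
tool_rot: [0.004, 0.804, -0.595, 0.001]
contact_force: [-0.4, -0.7, -1.8]
gripper_width: 0.243
```

Call:
move_arm(
  steps=[
    {"fingers":10,"translation":[0,0,0],"turn":0},
    {"fingers":10,"translation":[0,0,0],"turn":0},
  ],
)

```text
t: 28.7
eef_pos: [0.6356, -0.0282, 0.1764]
tool_rot: [0.003, 0.806, -0.592, 0.001]
contact_force: [-0.9, -0.5, -1.1]
gripper_width: 0.238
```

```bash
python3 - <<'E'
from gv import *
gv(19); print(get_obs()["tool_rot"].round(3))
E
```

```text
28.8 [ 0.6359 -0.0284  0.1769] 0.24367787877958566 [-0.3  0.2 -1.4]
[ 0.002  0.806 -0.592  0.001]
```

View pics/g19.png

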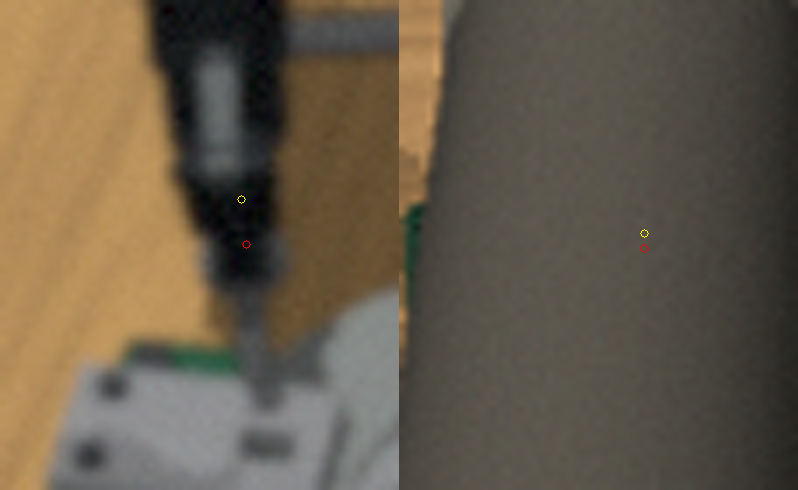

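```bash
python3 - <<'E'
from gv import *
im=cv2.imread("pics/s19.png"); e=np.array([.6359,-.0284,.1769])
p=proj("side",[e+[0,0,-.031],e+[0,0,.019],[.6364,-.0305,.112],[.6359,-.0284,.112]]); print(p)
o=np.array([200,150]); a=im[150:205,200:265]; b=cv2.resize(a,None,fx=9,fy=9,interpolation=cv2.INTER_CUBIC); 
d=b.copy()
for q,col in zip(p,[(0,0,255),(0,255,255),(255,0,255),(0,255,0)]):
    cv2.circle(d,tuple(int(v) for v in ((q-o+.5)*9-.5)),4,col,1)
cv2.imwrite("pics/z19.png",d)
E
```

```text
[[227.80015641 179.10703194]
 [226.12666879 163.14242399]
 [228.92638836 188.60088774]
 [228.8811674  189.34701453]]
```

View pics/z19.png

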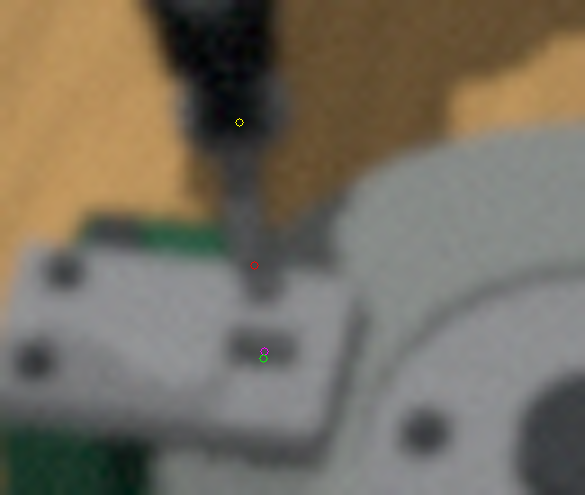

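Call:
move_arm(
  steps=[
    {"fingers":10,"translation":[0.5,-2,-10],"turn":0},
    {"fingers":10,"translation":[0,0,-12],"turn":0},
    {"fingers":10,"translation":[0,0,0],"turn":0},
    {"fingers":10,"translation":[0,0,0],"turn":0},
  ],
)

```text
t: 29.3
eef_pos: [0.6369, -0.032, 0.1548]
tool_rot: [0.003, 0.805, -0.593, 0.002]
contact_force: [-0.5, -0.5, -1.8]
gripper_width: 0.243
```

```bash
cat > pv.py <<'E'
from gv import *
def pv(k,slot=(.6364,-.0305,.112)):
    im=save("side",f"s{k}.png"); ob=get_obs(); e=ob["eef_pos"]; print(ob["t"],e.round(4),ob["contact_force"].round(1),ob["gripper_width"])
    p=proj("side",[e+[0,0,-.031],e+[0,0,.019],slot]); o=np.array([200,145]); a=im[145:210,200:265]; b=cv2.resize(a,None,fx=9,fy=9,interpolation=cv2.INTER_CUBIC)
    d=b.copy()
    for q,col in zip(p,[(0,0,255),(0,255,255),(255,0,255)]): cv2.circle(d,tuple(int(v) for v in ((q-o+.5)*9-.5)),4,col,1)
    cv2.imwrite(f"pics/z{k}.png",d); print(((p-o+.5)*9-.5).round(0).tolist())
E
python3 - <<'E'
from pv import *
pv(20)
E
```

```text
29.35 [ 0.6371 -0.0321  0.1551] [ 0.2 -0.6 -0.7] 0.2438112082332357
[[260.0, 359.0], [245.0, 219.0], [264.0, 396.0]]
```

View pics/z20.png

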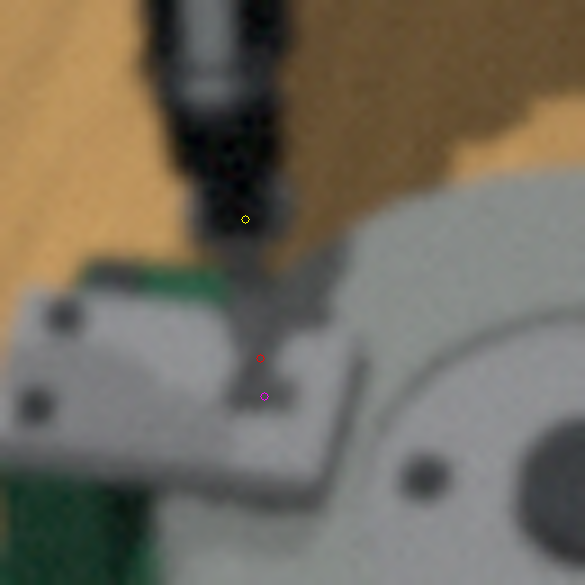

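Call:
move_arm(
  steps=[
    {"fingers":10,"translation":[-0.6,1.2,-5],"turn":0},
    {"fingers":10,"translation":[0,0,-4],"turn":0},
    {"fingers":10,"translation":[0,0,0],"turn":0},
    {"fingers":10,"translation":[0,0,0],"turn":0},
  ],
)

```text
t: 29.85
eef_pos: [0.6363, -0.0309, 0.146]
tool_rot: [0.003, 0.805, -0.593, 0.002]
contact_force: [-0.4, 0.3, -0.9]
gripper_width: 0.244
```

```bash
python3 - <<'E'
from pv import *
pv(21)
E
```

```text
29.9 [ 0.6364 -0.0309  0.1461] [-0.3  1.  -0.6] 0.24426412304232378
[[264.0, 387.0], [249.0, 249.0], [264.0, 396.0]]
```

View pics/z21.png

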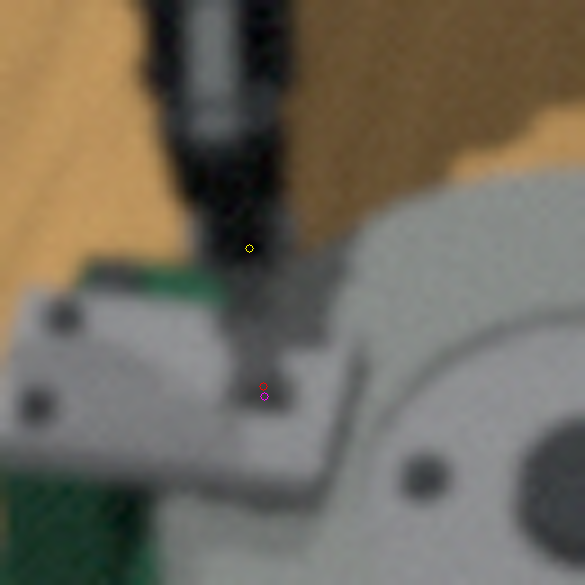

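Call:
move_arm(
  steps=[
    {"fingers":10,"translation":[0,0,-1.5],"turn":0},
    {"fingers":10,"translation":[0,0,-1.5],"turn":0},
    {"fingers":10,"translation":[0,0,-1],"turn":0},
    {"fingers":10,"translation":[0,0,0],"turn":0},
  ],
)

```text
t: 30.4
eef_pos: [0.6362, -0.0309, 0.1418]
tool_rot: [0.003, 0.805, -0.593, 0.002]
contact_force: [-0.3, 0.0, -0.9]
gripper_width: 0.241
```

Call:
move_arm(
  steps=[
    {"fingers":10,"translation":[0,0,-1],"turn":0},
    {"fingers":10,"translation":[0,0,-1],"turn":0},
    {"fingers":10,"translation":[0,0,0],"turn":0},
  ],
)

```text
t: 30.78
eef_pos: [0.6362, -0.0309, 0.1399]
tool_rot: [0.003, 0.805, -0.593, 0.002]
contact_force: [-0.1, 1.1, -2.0]
gripper_width: 0.244
```

Call:
move_arm(
  steps=[
    {"fingers":10,"translation":[0,0,-1],"turn":0},
    {"fingers":10,"translation":[0,0,-1],"turn":0},
    {"fingers":10,"translation":[0,0,0],"turn":0},
  ],
)

```text
t: 31.15
eef_pos: [0.6362, -0.0309, 0.1378]
tool_rot: [0.003, 0.805, -0.593, 0.002]
contact_force: [0.2, 0.7, -1.5]
gripper_width: 0.243
```

Call:
move_arm(
  steps=[
    {"fingers":10,"translation":[0,0,-1.5],"turn":0},
    {"fingers":10,"translation":[0,0,-1.5],"turn":0},
    {"fingers":10,"translation":[0,0,0],"turn":0},
  ],
)

```text
t: 31.52
eef_pos: [0.6361, -0.0308, 0.1347]
tool_rot: [0.003, 0.805, -0.593, 0.002]
contact_force: [1.0, 0.4, -1.0]
gripper_width: 0.245
```

Call:
move_arm(
  steps=[
    {"fingers":10,"translation":[0,0,-1.5],"turn":0},
    {"fingers":10,"translation":[0,0,-1.5],"turn":0},
    {"fingers":10,"translation":[0,0,0],"turn":0},
  ],
)

```text
t: 31.9
eef_pos: [0.6361, -0.0308, 0.1318]
tool_rot: [0.003, 0.805, -0.593, 0.002]
contact_force: [0.0, 0.3, -1.3]
gripper_width: 0.241
```

Call:
move_arm(
  steps=[
    {"fingers":10,"translation":[0,0,-1.5],"turn":0},
    {"fingers":10,"translation":[0,0,-1.5],"turn":0},
    {"fingers":10,"translation":[0,0,0],"turn":0},
  ],
)

```text
t: 32.28
eef_pos: [0.6361, -0.0309, 0.1287]
tool_rot: [0.003, 0.805, -0.593, 0.002]
contact_force: [-0.3, -0.2, -1.9]
gripper_width: 0.246
```

```bash
python3 - <<'E'
from pv import *
pv(22); print(bolt(22,"side",0))
E
```

```text
32.325 [ 0.6362 -0.0309  0.1289] [ 0.4  0.  -0.8] 0.2402448071956766
[[269.0, 433.0], [255.0, 298.0], [264.0, 396.0]]
(array([246.77, 197.69]), (44.8, -0.028))
```

View pics/z22.png

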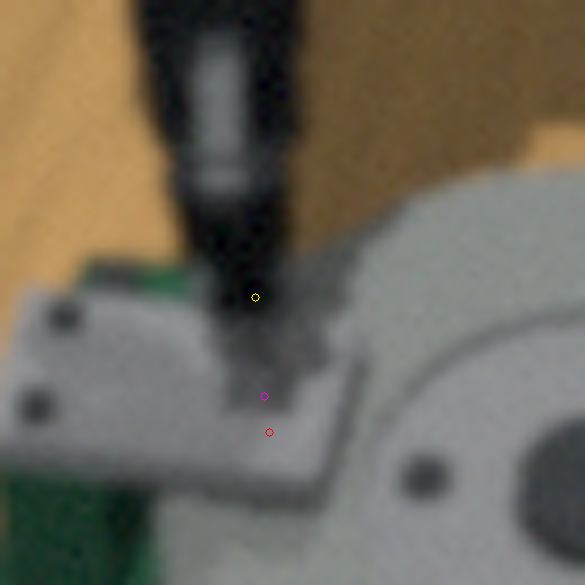

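Call:
move_arm(
  steps=[
    {"fingers":10,"translation":[0,0,-1.5],"turn":0},
    {"fingers":10,"translation":[0,0,-1.5],"turn":0},
    {"fingers":10,"translation":[0,0,0],"turn":0},
  ],
)

```text
t: 32.7
eef_pos: [0.6361, -0.0309, 0.1258]
tool_rot: [0.003, 0.805, -0.593, 0.002]
contact_force: [-0.3, -0.4, -1.2]
gripper_width: 0.243
```

Call:
move_arm(
  steps=[
    {"fingers":10,"translation":[0,0,-1.5],"turn":0},
    {"fingers":10,"translation":[0,0,-1],"turn":0},
    {"fingers":10,"translation":[0,0,0],"turn":0},
  ],
)

```text
t: 33.08
eef_pos: [0.6362, -0.0308, 0.1233]
tool_rot: [0.003, 0.805, -0.593, 0.002]
contact_force: [0.5, 0.7, -1.4]
gripper_width: 0.242
```

Call:
move_arm(
  steps=[
    {"fingers":10,"translation":[0,0,-1],"turn":0},
    {"fingers":10,"translation":[0,0,0],"turn":0},
  ],
)

```text
t: 33.33
eef_pos: [0.6362, -0.0308, 0.1224]
tool_rot: [0.003, 0.805, -0.593, 0.002]
contact_force: [0.8, 0.4, -1.2]
gripper_width: 0.244
```

Call:
move_arm(
  steps=[
    {"fingers":10,"translation":[0,0,-1],"turn":0},
    {"fingers":10,"translation":[0,0,0],"turn":0},
  ],
)

```text
t: 33.58
eef_pos: [0.6362, -0.0309, 0.1213]
tool_rot: [0.003, 0.805, -0.593, 0.002]
contact_force: [0.8, 0.0, -1.6]
gripper_width: 0.245
```

Call:
move_arm(
  steps=[
    {"fingers":10,"translation":[0,0,-1],"turn":0},
    {"fingers":10,"translation":[0,0,0],"turn":0},
  ],
)

```text
t: 33.83
eef_pos: [0.6362, -0.0308, 0.1203]
tool_rot: [0.003, 0.805, -0.593, 0.002]
contact_force: [-0.8, -0.0, -0.8]
gripper_width: 0.244
```

Call:
move_arm(
  steps=[
    {"fingers":10,"translation":[0,0,-1],"turn":0},
    {"fingers":10,"translation":[0,0,0],"turn":0},
  ],
)

```text
t: 34.08
eef_pos: [0.6362, -0.0308, 0.1193]
tool_rot: [0.003, 0.805, -0.593, 0.002]
contact_force: [-0.1, -0.7, -1.4]
gripper_width: 0.245
```

Call:
move_arm(
  steps=[
    {"fingers":10,"translation":[0,0,-1],"turn":0},
    {"fingers":10,"translation":[0,0,0],"turn":0},
  ],
)

```text
t: 34.33
eef_pos: [0.6362, -0.0308, 0.1183]
tool_rot: [0.003, 0.805, -0.593, 0.002]
contact_force: [0.4, 0.3, -0.8]
gripper_width: 0.243
```

Call:
move_arm(
  steps=[
    {"fingers":10,"translation":[0,0,-1],"turn":0},
    {"fingers":10,"translation":[0,0,0],"turn":0},
  ],
)

```text
t: 34.58
eef_pos: [0.6362, -0.0308, 0.1173]
tool_rot: [0.003, 0.805, -0.593, 0.002]
contact_force: [0.4, -0.6, -1.6]
gripper_width: 0.243
```

Call:
move_arm(
  steps=[
    {"fingers":10,"translation":[0,0,-1],"turn":0},
    {"fingers":10,"translation":[0,0,0],"turn":0},
  ],
)

```text
t: 34.83
eef_pos: [0.6362, -0.0309, 0.1163]
tool_rot: [0.003, 0.805, -0.593, 0.002]
contact_force: [0.1, 0.2, -0.2]
gripper_width: 0.241
```

Call:
move_arm(
  steps=[
    {"fingers":10,"translation":[0,0,-1],"turn":0},
    {"fingers":10,"translation":[0,0,-1],"turn":0},
    {"fingers":10,"translation":[0,0,0],"turn":0},
  ],
)

```text
t: 35.2
eef_pos: [0.6362, -0.0309, 0.1143]
tool_rot: [0.003, 0.805, -0.593, 0.002]
contact_force: [-0.2, -0.1, -0.9]
gripper_width: 0.243
```

```bash
python3 - <<'E'
from pv import *
pv(23); print(bolt(23,"side",0))
E
```

```text
35.25 [ 0.6362 -0.0309  0.1144] [-0.2  0.4 -0.8] 0.24176289500533774
[[273.0, 470.0], [259.0, 338.0], [264.0, 396.0]]
(array([246.9 , 197.09]), (44.9, -0.067))
```

View pics/z23.png

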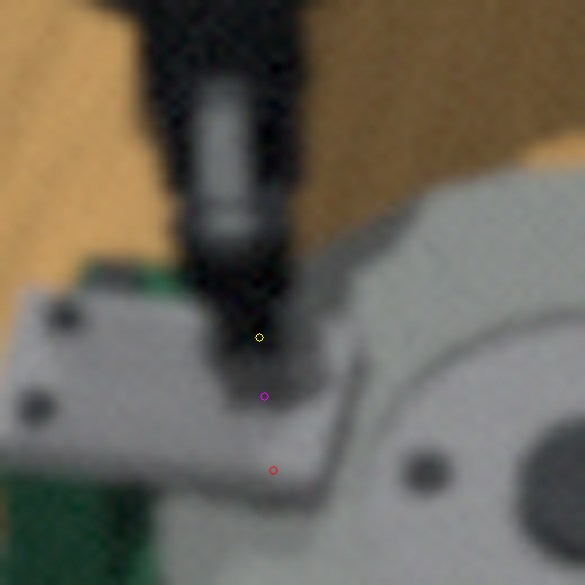

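The wheel turned slightly (about 0.04 rad) as the pin's taper found the hole. So the hole may have been near the tolerance limit before. I find the slot's width by feel, centre the pin, and later withdraw it to show the wheel standing aligned without the pin.

Call:
move_arm(
  steps=[
    {"fingers":10,"translation":[0,0.8,0],"turn":0},
    {"fingers":10,"translation":[0,0,0],"turn":0},
  ],
)

```text
t: 35.5
eef_pos: [0.6363, -0.0299, 0.1145]
tool_rot: [0.003, 0.805, -0.593, 0.002]
contact_force: [0.1, 0.4, -1.3]
gripper_width: 0.242
```

Call:
move_arm(
  steps=[
    {"fingers":10,"translation":[0,0.7,0],"turn":0},
    {"fingers":10,"translation":[0,0,0],"turn":0},
  ],
)

```text
t: 35.75
eef_pos: [0.6363, -0.0291, 0.1144]
tool_rot: [0.003, 0.805, -0.593, 0.002]
contact_force: [0.3, 0.8, -1.4]
gripper_width: 0.245
```

```bash
python3 - <<'E'
from pv import *
pv(24); print(bolt(24,"side",0))
E
```

```text
35.8 [ 0.6363 -0.0292  0.1145] [ 0.7  0.4 -1.3] 0.24189113360890532
[[271.0, 475.0], [257.0, 343.0], [264.0, 396.0]]
(array([246.84, 197.82]), (44.5, -0.021))
```

Call:
move_arm(
  steps=[
    {"fingers":10,"translation":[0,0.6,0],"turn":0},
    {"fingers":10,"translation":[0,0,0],"turn":0},
  ],
)

```text
t: 36.05
eef_pos: [0.6363, -0.0289, 0.1144]
tool_rot: [0.003, 0.805, -0.593, 0.002]
contact_force: [-0.8, -1.4, -2.0]
gripper_width: 0.241
```

Call:
move_arm(
  steps=[
    {"fingers":10,"translation":[0,0.6,0],"turn":0},
    {"fingers":10,"translation":[0,0,0],"turn":0},
  ],
)

```text
t: 36.3
eef_pos: [0.6363, -0.0288, 0.1145]
tool_rot: [0.003, 0.805, -0.593, 0.002]
contact_force: [0.7, -0.8, -1.3]
gripper_width: 0.247
```

Call:
move_arm(
  steps=[
    {"fingers":10,"translation":[0,-1,0],"turn":0},
    {"fingers":10,"translation":[0,-1.2,0],"turn":0},
    {"fingers":10,"translation":[0,0,0],"turn":0},
  ],
)

```text
t: 36.67
eef_pos: [0.6363, -0.0301, 0.1144]
tool_rot: [0.002, 0.805, -0.593, 0.002]
contact_force: [0.5, 0.1, -1.9]
gripper_width: 0.241
```

```bash
python3 - <<'E'
from pv import *
pv(25); print(bolt(25,"side",0)); pv(26); print(bolt(26,"side",0))
E
```

```text
36.725 [ 0.6362 -0.0301  0.1144] [-0.2 -0.3 -1.2] 0.24335273966280443
[[272.0, 472.0], [258.0, 340.0], [264.0, 396.0]]
(array([246.83, 197.49]), (44.8, -0.041))
36.775 [ 0.6363 -0.0301  0.1145] [-0.2 -0.1 -0.8] 0.24890716103542895
[[272.0, 472.0], [258.0, 340.0], [264.0, 396.0]]
(array([246.81, 197.51]), (44.8, -0.04))
```

Call:
move_arm(
  steps=[
    {"fingers":10,"translation":[0,-0.2,4],"turn":0},
    {"fingers":10,"translation":[0,0,6],"turn":0},
    {"fingers":10,"translation":[0,0,8],"turn":0},
    {"fingers":10,"translation":[0,0,10],"turn":0},
    {"fingers":10,"translation":[0,0,9],"turn":0},
    {"fingers":10,"translation":[0,0,0],"turn":0},
    {"fingers":10,"translation":[0,0,0],"turn":0},
    {"fingers":10,"translation":[0,0,0],"turn":0},
    {"fingers":10,"translation":[0,0,0],"turn":0},
    {"fingers":10,"translation":[0,0,0],"turn":0},
  ],
)

```text
t: 38.02
eef_pos: [0.6362, -0.0306, 0.1512]
tool_rot: [0.003, 0.805, -0.593, 0.002]
contact_force: [0.5, -0.6, -1.1]
gripper_width: 0.242
```

```bash
python3 - <<'E'
from pv import *
pv(27); print(bolt(27,"side",0)); pv(28); print(bolt(28,"side",0)); save("top","t28.png")
E
```

```text
38.075 [ 0.6362 -0.0306  0.1513] [ 0.1 -0.4 -1.2] 0.24312140770307086
[[263.0, 374.0], [248.0, 235.0], [264.0, 396.0]]
(array([246.78, 197.59]), (44.8, -0.035))
38.125 [ 0.6362 -0.0306  0.1513] [-0.5 -0.3 -1.5] 0.24033812579817687
[[263.0, 374.0], [248.0, 235.0], [264.0, 396.0]]
(array([246.79, 197.59]), (44.8, -0.035))
```

View pics/z28.png

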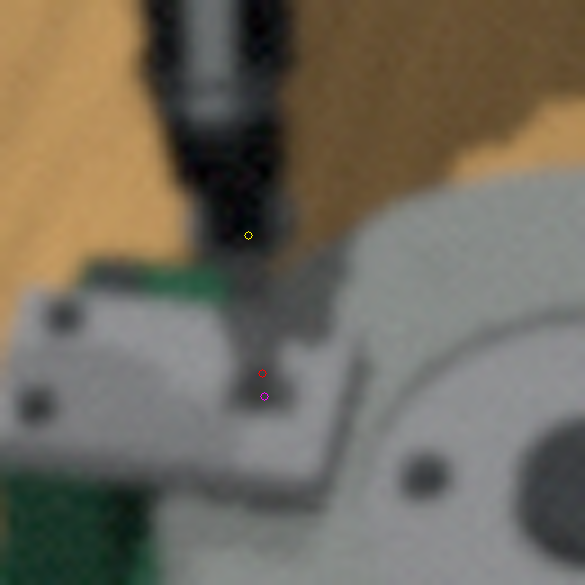

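Call:
move_arm(
  steps=[
    {"fingers":10,"translation":[0,0,0],"turn":0},
    {"fingers":10,"translation":[0,0.1,-5],"turn":0},
    {"fingers":10,"translation":[0,0,-5],"turn":0},
    {"fingers":10,"translation":[0,0,-5],"turn":0},
    {"fingers":10,"translation":[0,0,-5],"turn":0},
    {"fingers":10,"translation":[0,0,-4],"turn":0},
    {"fingers":10,"translation":[0,0,0],"turn":0},
  ],
)

```text
t: 39.05
eef_pos: [0.636, -0.0305, 0.127]
tool_rot: [0.003, 0.805, -0.593, 0.002]
contact_force: [0.3, 0.5, -1.1]
gripper_width: 0.244
```

Call:
move_arm(
  steps=[
    {"fingers":10,"translation":[0,0,-1],"turn":0},
    {"fingers":10,"translation":[0,0,-1],"turn":0},
    {"fingers":10,"translation":[0,0,-1],"turn":0},
    {"fingers":10,"translation":[0,0,-1],"turn":0},
    {"fingers":10,"translation":[0,0,-1],"turn":0},
    {"fingers":10,"translation":[0,0,0],"turn":0},
  ],
)

```text
t: 39.8
eef_pos: [0.6362, -0.0305, 0.1223]
tool_rot: [0.003, 0.805, -0.593, 0.002]
contact_force: [0.3, -0.4, -1.0]
gripper_width: 0.245
```

Call:
move_arm(
  steps=[
    {"fingers":10,"translation":[0,0,-1],"turn":0},
    {"fingers":10,"translation":[0,0,0],"turn":0},
  ],
)

```text
t: 40.05
eef_pos: [0.6362, -0.0305, 0.1214]
tool_rot: [0.003, 0.805, -0.593, 0.002]
contact_force: [0.4, 0.7, -1.6]
gripper_width: 0.249
```

Call:
move_arm(
  steps=[
    {"fingers":10,"translation":[0,0,-1],"turn":0},
    {"fingers":10,"translation":[0,0,0],"turn":0},
  ],
)

```text
t: 40.3
eef_pos: [0.6362, -0.0305, 0.1203]
tool_rot: [0.003, 0.805, -0.593, 0.002]
contact_force: [-0.6, 1.0, -1.4]
gripper_width: 0.24
```

Call:
move_arm(
  steps=[
    {"fingers":10,"translation":[0,0,-1],"turn":0},
    {"fingers":10,"translation":[0,0,0],"turn":0},
  ],
)

```text
t: 40.55
eef_pos: [0.6362, -0.0304, 0.1194]
tool_rot: [0.003, 0.805, -0.593, 0.002]
contact_force: [0.5, -0.8, -2.0]
gripper_width: 0.241
```

Call:
move_arm(
  steps=[
    {"fingers":10,"translation":[0,0,-1],"turn":0},
    {"fingers":10,"translation":[0,0,0],"turn":0},
  ],
)

```text
t: 40.8
eef_pos: [0.6362, -0.0304, 0.1183]
tool_rot: [0.003, 0.805, -0.593, 0.002]
contact_force: [0.3, 0.6, -0.8]
gripper_width: 0.24
```

Call:
move_arm(
  steps=[
    {"fingers":10,"translation":[0,0,-1],"turn":0},
    {"fingers":10,"translation":[0,0,-1],"turn":0},
    {"fingers":10,"translation":[0,0,-1],"turn":0},
    {"fingers":10,"translation":[0,0,-1],"turn":0},
    {"fingers":10,"translation":[0,0,0],"turn":0},
  ],
)

```text
t: 41.42
eef_pos: [0.6362, -0.0305, 0.1143]
tool_rot: [0.003, 0.805, -0.593, 0.002]
contact_force: [-0.5, 0.0, -1.2]
gripper_width: 0.245
```

Call:
move_arm(
  steps=[
    {"fingers":10,"translation":[0,0,-1],"turn":0},
    {"fingers":10,"translation":[0,0,-1],"turn":0},
    {"fingers":10,"translation":[0,0,-1],"turn":0},
    {"fingers":10,"translation":[0,0,-1],"turn":0},
    {"fingers":10,"translation":[0,0,-1],"turn":0},
    {"fingers":10,"translation":[0,0,0],"turn":0},
  ],
)

```text
t: 42.18
eef_pos: [0.6362, -0.0305, 0.1093]
tool_rot: [0.003, 0.805, -0.593, 0.002]
contact_force: [-0.3, 0.5, -1.2]
gripper_width: 0.244
```

Call:
move_arm(
  steps=[
    {"fingers":10,"translation":[0,0,-1],"turn":0},
    {"fingers":10,"translation":[0,0,-1],"turn":0},
    {"fingers":10,"translation":[0,0,-1],"turn":0},
    {"fingers":10,"translation":[0,0,-1],"turn":0},
    {"fingers":10,"translation":[0,0,-1],"turn":0},
    {"fingers":10,"translation":[0,0,0],"turn":0},
  ],
)

```text
t: 42.92
eef_pos: [0.6362, -0.0305, 0.1043]
tool_rot: [0.003, 0.805, -0.593, 0.002]
contact_force: [-0.0, -0.6, -1.7]
gripper_width: 0.242
```

```bash
python3 - <<'E'
from pv import *
pv(29); print(bolt(29,"side",0))
E
```

```text
42.975 [ 0.6363 -0.0305  0.1044] [-1.   0.5 -0.7] 0.24390597853821605
[[275.0, 497.0], [262.0, 366.0], [264.0, 396.0]]
(array([246.83, 197.57]), (44.7, -0.036))
```

View pics/z29.png

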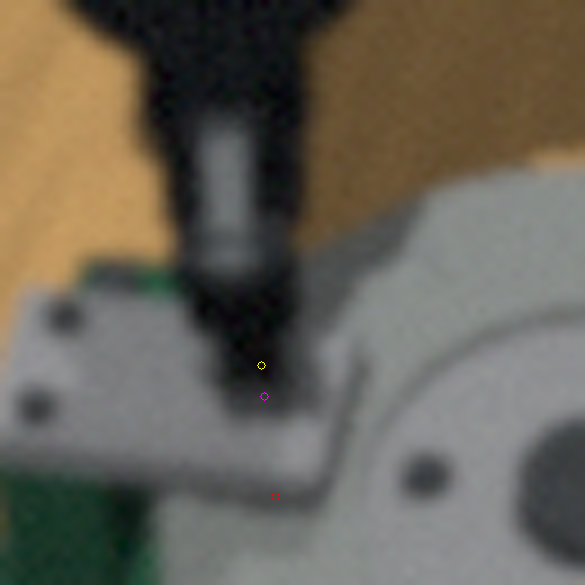

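Sliding in freely; the wheel has not moved. I go on to collar contact, expected at about eef z 0.093.

Call:
move_arm(
  steps=[
    {"fingers":10,"translation":[0,0,-1],"turn":0},
    {"fingers":10,"translation":[0,0,-1],"turn":0},
    {"fingers":10,"translation":[0,0,-1],"turn":0},
    {"fingers":10,"translation":[0,0,-1],"turn":0},
    {"fingers":10,"translation":[0,0,-1],"turn":0},
    {"fingers":10,"translation":[0,0,-1],"turn":0},
    {"fingers":10,"translation":[0,0,-1],"turn":0},
    {"fingers":10,"translation":[0,0,0],"turn":0},
  ],
)

```text
t: 43.98
eef_pos: [0.6362, -0.0305, 0.0974]
tool_rot: [0.003, 0.805, -0.593, 0.002]
contact_force: [-0.0, -0.1, -0.6]
gripper_width: 0.246
```

Call:
move_arm(
  steps=[
    {"fingers":10,"translation":[0,0,-1],"turn":0},
    {"fingers":10,"translation":[0,0,-1],"turn":0},
    {"fingers":10,"translation":[0,0,0],"turn":0},
  ],
)

```text
t: 44.35
eef_pos: [0.6362, -0.0305, 0.0954]
tool_rot: [0.003, 0.805, -0.593, 0.002]
contact_force: [-0.2, 0.5, -0.8]
gripper_width: 0.242
```

Call:
move_arm(
  steps=[
    {"fingers":10,"translation":[0,0,-0.8],"turn":0},
    {"fingers":10,"translation":[0,0,-0.7],"turn":0},
    {"fingers":10,"translation":[0,0,0],"turn":0},
  ],
)

```text
t: 44.72
eef_pos: [0.6362, -0.0304, 0.0938]
tool_rot: [0.003, 0.805, -0.593, 0.002]
contact_force: [0.3, -0.8, -1.1]
gripper_width: 0.24
```

Call:
move_arm(
  steps=[
    {"fingers":10,"translation":[0,0,-0.5],"turn":0},
    {"fingers":10,"translation":[0,0,-0.5],"turn":0},
    {"fingers":10,"translation":[0,0,0],"turn":0},
  ],
)

```text
t: 45.1
eef_pos: [0.6364, -0.0305, 0.0934]
tool_rot: [0.002, 0.805, -0.593, 0.002]
contact_force: [-0.9, -0.1, 3.0]
gripper_width: 0.243
```

Call:
move_arm(
  steps=[
    {"fingers":10,"translation":[0,0,-0.5],"turn":0},
    {"fingers":10,"translation":[0,0,0],"turn":0},
  ],
)

```text
t: 45.35
eef_pos: [0.6364, -0.0305, 0.0933]
tool_rot: [0.002, 0.805, -0.593, 0.002]
contact_force: [-3.0, 0.2, 7.0]
gripper_width: 0.241
```

Call:
move_arm(
  steps=[
    {"fingers":10,"translation":[0,0,0.5],"turn":0},
    {"fingers":30,"translation":[0,0,0],"turn":0},
    {"fingers":45,"translation":[0,0,0],"turn":0},
    {"fingers":45,"translation":[0,0,0],"turn":0},
    {"fingers":45,"translation":[0,0,0],"turn":0},
  ],
)

```text
t: 45.98
eef_pos: [0.6363, -0.0305, 0.0929]
tool_rot: [0.003, 0.805, -0.593, 0.002]
contact_force: [-0.1, 0.4, 1.4]
gripper_width: 0.531
```

```bash
python3 - <<'E'
from pv import *
pv(30); print(bolt(30,"side",0))
E
```

```text
46.025 [ 0.6362 -0.0305  0.0928] [-0.5 -0.5 -0.1] 0.527991025824672
[[279.0, 526.0], [265.0, 397.0], [264.0, 396.0]]
(array([246.81, 197.59]), (44.7, -0.035))
```

View pics/z30.png

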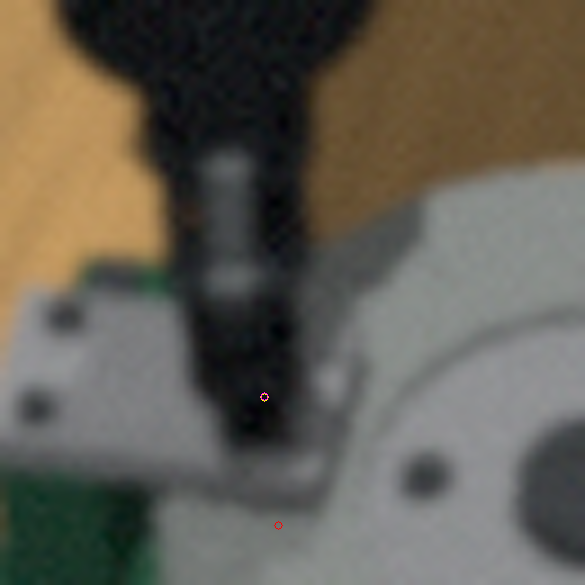

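Released. I lift straight up slowly, then move clear.

Call:
move_arm(
  steps=[
    {"fingers":45,"translation":[0,0,4],"turn":0},
    {"fingers":45,"translation":[0,0,8],"turn":0},
    {"fingers":45,"translation":[0,0,15],"turn":0},
    {"fingers":45,"translation":[0,0,20],"turn":0},
    {"fingers":45,"translation":[0,0,30],"turn":0},
    {"fingers":45,"translation":[0,0,30],"turn":0},
    {"fingers":45,"translation":[-20,-30,10],"turn":0},
    {"fingers":45,"translation":[-30,-40,0],"turn":0},
    {"fingers":45,"translation":[-30,-40,0],"turn":0},
    {"fingers":45,"translation":[-20,-40,0],"turn":0},
  ],
)

```text
t: 47.28
eef_pos: [0.5352, -0.1819, 0.2114]
tool_rot: [0.002, 0.805, -0.593, 0.002]
contact_force: [0.5, -0.5, 0.1]
gripper_width: 0.527
```

```bash
python3 - <<'E'
from pv import *
for k in (31,32):
    pv(k,); im=save("top",f"t{k}.png"); print(bolt(k,"side",0),bolt(k,"top",0))
cv2.imwrite("pics/e32.png",np.hstack([cv2.resize(cv2.imread("pics/s32.png")[140:260,180:300],None,fx=3.3,fy=3.3,interpolation=cv2.INTER_CUBIC),cv2.resize(cv2.imread("pics/t32.png")[140:260,220:340],None,fx=3.3,fy=3.3,interpolation=cv2.INTER_CUBIC)]))
e=[.6364,-.0305]; print(proj("side",[e+[.112],e+[.148]]),proj("top",[e+[.112],e+[.148]]))
print([(d["xy"],d["conf"]) for d in place_of("side","pin_collar")],[(d["xy"],d["conf"]) for d in place_of("top","pin_collar")])
E
```

```text
47.325 [ 0.5319 -0.189   0.2116] [-3.2 -5.4 -0.4] 0.5266803058068366
[[822.0, -179.0], [826.0, -330.0], [264.0, 396.0]]
(array([246.82, 197.5 ]), (44.8, -0.041)) (array([276.53, 196.02]), (44.4, 0.006))
47.425 [ 0.5352 -0.1835  0.2114] [0.3 0.5 0.1] 0.5273845540151455
[[805.0, -166.0], [808.0, -318.0], [264.0, 396.0]]
(array([246.85, 197.51]), (44.7, -0.04)) (array([276.55, 196.01]), (44.4, 0.005))
[[228.92638836 188.60088774]
 [227.77993578 177.70658491]] [[275.35131924 179.15908136]
 [275.40768681 175.47520662]]
[([228.5, 189.4], 0.69), ([331.9, 345.1], 0.5)] [([170.7, 285.7], 0.66), ([277.3, 178.8], 0.59), ([279.2, 211.0], 0.42)]
```

View pics/e32.png

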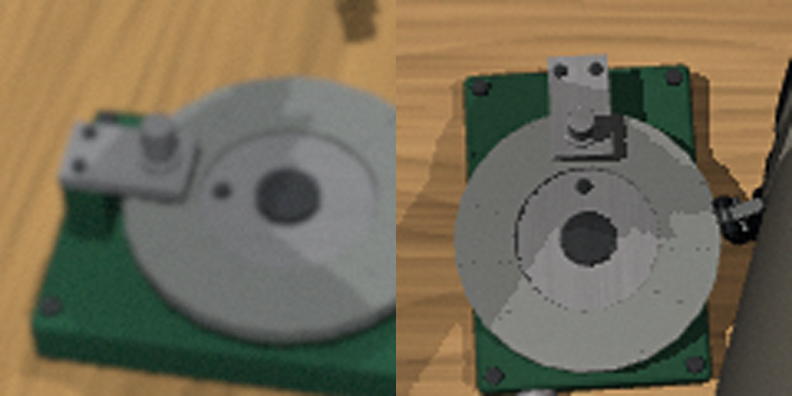

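View pics/s32.png

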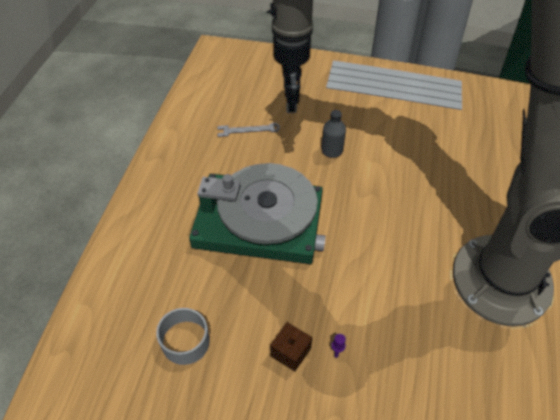

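The pin stands upright with its collar on the bracket (side 228,185; top 276,178). The wheel is still, and the oil bottle, ring and spanner are where they were.

Call:
move_arm(
  steps=[
    {"fingers":45,"translation":[0,0,0],"turn":0},
    {"fingers":45,"translation":[0,0,0],"turn":0},
    {"fingers":45,"translation":[0,0,0],"turn":0},
  ],
)

```text
t: 47.95
eef_pos: [0.5364, -0.18, 0.2099]
tool_rot: [0.003, 0.805, -0.593, 0.002]
contact_force: [-0.7, -0.1, -0.2]
gripper_width: 0.526
```

```bash
python3 - <<'E'
from station import *
print(hand_in())
E
```

```text
the job is handed in; nothing more can be done
None
```

The wheel is stopped with its hole under the slot, and the grey steel pin is home through slot and hole. I released the pin and handed the job in at about 48 s; no verdict was reported.

**What I did:** I braked the wheel with closed fingers at about 2 N and dragged it clockwise by friction until the hole was under the slot. Then I took the pin from the block and lowered it until the collar touched the bracket, at about 7 N just before release.

**Last checks:**
- **Pin:** both cameras show it upright, and the collar touched at the expected height. In the side picture the network puts the collar within 1 px of the slot; in the top picture its nearest guess was 2 px off.
- **Wheel and bystanders:** the wheel stood still, and the oil bottle, ring and spanner had not visibly moved.

**What disagreed:**
- **Fingertip height:** the fingertips sat about 30 mm above the reported TCP. I measured this by touch and allowed for it.
- **Hole angle:** the two cameras differed by about 0.05 rad on where the hole was.
- **First alignment:** the first insertion turned the wheel by about 0.04 rad, so the hole may have been near the 4 mm limit. I centred the pin in the slot by feel and withdrew it. With the pin out, the wheel stood aligned and still for more than 0.5 s before I reinserted it.

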